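Make a vial mixer ready and start it: pin-spanner lock ring, caps, hold-down bar

TASK

Get the vial mixer ready and start it: set both pins of the pin spanner in facing holes of the lock ring and, with the spanner, turn the ring clockwise (seen from above) fully home to its stop (about two thirds of a turn, in several strokes), then lay the spanner back flat, pins down, on the tool mat. Press every open vial cap fully shut, leaving the vials standing in their wells, and lay the hold-down bar over the caps, seated and centred in the two forked uprights. Only when the ring is tight, the bar is in place and the spanner is back on its mat, push the toggle switch over to the rear; do not disturb the brown bottle, the petri dish or the bench timer.

Things in the scene. Friction and masses are not known exactly. Their poses are not given: they have to be found in the camera images.
- mixer: vial mixer, fixed, +x roughly away from the robot: white housing 34 mm high (x -58 to 92, y -118 to 166 mm), an aluminium block on it (x -45 to 86, y +-112 mm, top 60 mm high) with a lock ring in front and five wells behind (x 62, y -76 to 76 mm, 38 mm apart, floors 38 mm high), a grey control pod (52 mm high) at the row's +y end. Origin: on the worktop under the ring's axis; x to the rear
- ring_top (a point): centre of the steel lock ring's top face, 78 mm above the worktop. Ring 54 mm in diameter, 12 mm thick, with four holes (8 mm diameter, 12 mm deep) centred 17 mm from the axis on this frame's +x, -x, +y, -y axes (the frame turns with the ring). A spindle end fills its middle, 1 mm lower. The black marks on ring and block line up when it is home
- lock_ring (a joint): turn of the lock ring in rad, growing clockwise seen from above: starts 0.5 to 1.1, end stop (home) at 4.71, so about two thirds of a turn is to go, in several strokes, the spanner lifted out and set back into other holes between them. It turns stiffly (about 0.25 N m friction) and stays where it is left
- spanner: two-pin face spanner, steel, 180 mm long, 130 to 210 g: round head (50 mm diameter, 8 mm thick) with two pins under it, a flat bar, and a black rubber grip (18 mm wide, 20 mm high, 102 to 154 mm from the head's centre). Origin midway between the pin tips, at their level; +x along the bar to the grip, +z up. It lies pins down on pin tips and grip, so its underside is 10 mm up
- spanner_bar (a point): point on the spanner's bar, 45 mm from the head's axis, half-way up the bar (14 mm above the pin tips); same frame as the spanner. The bar is 14 mm wide, 8 mm thick (10 to 18 mm above the pin tips), bare from 25 to 100 mm from the head's axis. The spanner is head-heavy: it balances about 40 mm from the head's axis
- spanner_pins (a point): point midway between the spanner's two pin tips, on the head's axis; same frame. Pins 6 mm in diameter, 10 mm long with tapered ends, 34 mm apart, at y = +17 and -17 mm. With the pins fully in, the head lies on the ring and this point is 10 mm below the ring's top face
- tool_mat: dark grey tool mat, 240 (x) x 150 (y) x 4 mm, fixed; origin at the centre of its underside, x along its length
- vial0_rim (a point): centre of the mouth of a flip-cap sample vial (3 to 5 vials are there), clear, 18 mm diameter, 36 mm tall, loose in a mixer well, mouth 74 mm above the worktop. Frame: +x from the mouth to the cap's hinge (axis along y, 11 mm from the mouth's centre, 1 mm above it), roughly to the mixer's rear; z up
- vial0_cap (a joint): angle of that vial's white flip cap in rad: 0 pressed shut, growing as it opens up and back over the hinge, 2.1 wide open. Starts 0.6 to 2.0. Cap: disc 21 mm diameter, 4 mm thick, with a lip at its free edge (26 mm from the hinge); shut, its top is 4 mm above the mouth. Stiff hinge (0.015 N m): it stays where it is left; 2 to 5 N on top press it shut
- vial1_rim (a point): mouth of another such vial
- vial1_cap (a joint): angle of that vial's cap, as for vial0
- vial2_rim (a point): mouth of another such vial
- vial2_cap (a joint): angle of that vial's cap, as for vial0
- vial3_rim (a point): mouth of another such vial
- vial3_cap (a joint): angle of that vial's cap, as for vial0
- vial4_rim (a point): mouth of another such vial
- vial4_cap (a joint): angle of that vial's cap, as for vial0
- hold_bar: hold-down bar, loose: steel bar 230 x 20 x 12 mm with a heavy dark knob (26 mm diameter, up to 34 mm high) on top near its +x end, 85 to 111 mm from the middle; about 350 g. Origin at the centre of the underside, x along the bar. Lopsided: it balances somewhere between the middle and the knob. It lies on the worktop at the start. Either end may go either way when it is seated
- bar_mid (a point): centre of the hold-down bar's plain part, half-way along and half-way up (6 mm above the underside); same frame. Its seat: two forked uprights at x = 62, y = -102 and 102 mm in the mixer's frame, each 8 mm thick along y, with a floor 79 mm above the worktop between two prongs 24 mm apart and 8 mm high. Shut caps clear the seated bar by 1 mm
- switch_tip (a point): ball end (10 mm) of the mixer's steel toggle switch on the control pod; the lever is 26 mm long from a pivot 54 mm above the worktop, at x = 62, y = 139 mm in the mixer's frame. It leans to the mixer's front when off
- mixer_switch (a joint): toggle angle in rad: 0 off (leaning 26 degrees to the front), 0.9 on (leaning 26 degrees to the rear); stays where it is put; about 1 to 2 N at the tip move it
- bottle_stain: bystander: brown reagent bottle with black cap, 48 mm diameter, 88 mm tall; origin at the centre of its underside
- petri_c: bystander: petri dish, 60 mm diameter, 15 mm tall; origin under its centre
- timer: bystander: white bench timer lying flat, 58 x 62 x 18 mm; origin under its centre

How it is judged:
By the outcome, as a careful person would: the job done as asked, in the order asked, and still so for the second after the job is handed in, with the robot touching nothing.
Of vial0, vial1, vial2, vial3, vial4 only 3 to 5 are there at a start; the rules pass over those that are not, and their reading is None.
At some moment in a run one of spanner may be knocked a few centimetres aside while the robot is not near it.
Once in a run the grip may slacken for a moment while it holds something.
It also fails if it takes over 208 s, if anything falls off the work surface, if the arm or the gripper's body presses on something with over 40 N, if the wrist force passes 120 N, or if a joint passes its speed limit or range.

ROBOT

A 6-joint arm with a two-finger parallel gripper is mounted at the origin on a cart in front of the work surface, level with it; the furniture and walls round the work are solid. World frame = base frame: x ahead of the robot, y to its left, z up, the work surface at z = 0. Lengths are in m, angles in degrees, forces in N, time in s.
With the tool pointing down it reaches from about 0.3 to 0.75 m from the base axis. Payload 8.5 kg.
Tool frame: the origin (TCP) lies midway between the tips of the shut fingers; the grasp point (between the pads) lies 19 mm behind it (env.hold_point_z is the distance from the TCP to the grasp point, in m); z points along the fingers, y is the line along which they close (so a half turn about z gives the same grasp; the last joint's range is limited). The gripper opens to 85 mm and grips with 20 to 120 N. Pads are 22 mm wide; open, the fingers measure 114 mm over their backs; the gripper's body (76 mm by 85 mm) begins 54 mm behind the grasp point. The pads swing forward as they close: fully open they stand 13 mm farther back than shut.
Start: joints at [-86.82, 21.807, 74.336, -0, 83.858, -12.336], TCP at [0.147, -0.53, 0.231] pointing down, gripper open.
Joint ranges: [-178.18, 178.18], [-50.72, 133.34], [12.68, 142.11], [-81.47, 261.47], [9.98, 163.14], [-165.26, 165.26]. Speed limits (degrees/s): [136.94, 136.94, 180, 180, 180, 180].

INTERFACE

Orientations are given as a 3x3 rotation matrix whose columns are the frame's x, y, z axes.
In Python, from rig import observe, get_image, camera_info, env gives the robot as it stands.
- The arm moves only by the tool drive_tool, never from a script. Its arguments are lists of equal length, an entry for each row: "offset": the shift along the tool's x, y, z in units of 40 mm (1.0 is 40 mm), a list of three; "turn": the turn, a rotation vector about the tool's x, y, z in units of 6 degrees (1.0 is 6 degrees), a list of three; "hand": the opening, from 0 (shut) to 1 (fully open). A call has exactly 10 rows; each row shifts and turns the commanded pose from where the row before left it, along the tool's axes as they then stand; what a row does not reach is not made up. A row lasts 1/8 s, in which the tool goes at most 62.5 mm and 10.7 degrees, less where a joint would pass 70% of its speed; a pose out of reach is approached as far as the arm can. A call is refused whole if a number of a shift passes 1 or a number of a turn 1, either way. A call with a gripper value outside its range is refused whole. The fingers move at their own pace and stop on an object; "newtons" is the grip in N (left out, the last holds). Time passes only in rows, so rows that do not move let the fingers close, or fill a call up. It gives the time, the measured TCP pose, the force, the opening and the grip force at its end, in the units of the state.
- observe(): the state, without advancing time (a new reading comes with each control period).
- get_image(name): name is "scene" or "top"; returns the picture (400x640x3 uint8, blue, green, red); there is no depth.
- camera_info(name): a dict with "fx", "fy", "cx", "cy" (pixels), "world_to_cam" (4x4, takes a point from world to camera coordinates). Camera axes: x right, y down, z forward; pixel columns grow to the right and rows downward; lengths in m; the calibration is good to about 2 mm. A picture is of the moment at which its call begins. camera_info takes no time and is no camera call.
- env.close_job(): hands the job in; it is judged then, once.
The state is a dict: "time_s": time; "q": joint angles; "qvel": joint speeds; "joint_efforts": joint torques, N m; "position": TCP position; "tool_rot": TCP orientation; "ft_force": force on the tool from outside, world axes, zero at the start; "wrist_torque": the same for the moment, N m; "grip_width": finger opening in m; "gripper_force": force on a finger pad.
Only numpy, scipy, OpenCV 4.12 (cv2) and the standard library are available. Lean on these libraries where they do the work, as an engineer would, in place of code of your own. Each camera call takes 0.05 s, during which the arm holds its last target. There are 200 camera calls.

## Working session

There is one attempt and no reset: what is moved stays moved. The work goes in short steps, Python scripts to look and compute and a tool call to move; the robot and the scene stay as the last step left them, time stands still between calls to the robot, and variables do not carry over. Pictures are saved under pics/ and viewed, at most 14 in all, crops included, and the job is handed in when it is done.

Besides the shell and the picture viewer there is one more tool, called after "Request:" by a JSON object that holds its "name" and its "arguments", one argument or row to a line. drive_tool: Moves the arm, as the interface text tells. Its arguments: {"type":"object","properties":{"offset":{"type":"array"},"turn":{"type":"array"},"hand":{"type":"array"},"newtons":{"type":"number"}},"required":["offset","turn","hand"]}

```bash
ls; mkdir -p pics
python3 - <<'E'
from rig import *
import cv2
for n in("scene","top"):
    im=get_image(n);cv2.imwrite(f"pics/{n}0.png",im)
    print(n,camera_info(n))
s=observe();print(s)
E
```

```text
pics
scene {'fx': 488.18348589820863, 'fy': 488.18348589820863, 'cx': 330.30395015742477, 'cy': 198.64584737534022, 'world_to_cam': array([[-0.88806683, -0.45942723, -0.01624562,  0.49511614],
       [-0.32202611,  0.64691462, -0.69123127,  0.20756432],
       [ 0.32808   , -0.60862805, -0.72245098,  1.36894167],
       [ 0.        ,  0.        ,  0.        ,  1.        ]])}
top {'fx': 383.44857953729803, 'fy': 383.44857953729803, 'cx': 319.2421480988838, 'cy': 199.11194929799808, 'world_to_cam': array([[-0.00749608, -0.99992193, -0.00999697,  0.05270599],
       [-0.99550114,  0.00840649, -0.09437592,  0.55179828],
       [ 0.09445259,  0.00924455, -0.99548644,  1.05459166],
       [ 0.        ,  0.        ,  0.        ,  1.        ]])}
{'time_s': 0.1, 'q': array([-8.68190526e+01,  2.18367013e+01,  7.43789767e+01, -1.13557958e-03,
        8.38585218e+01, -1.23369833e+01]), 'qvel': array([ 0.05693813, -0.04790576, -0.20989324, -0.11940036,  0.03245421,
        0.04070361]), 'joint_efforts': array([ 2.94476646e-03, -4.49220085e+01, -2.31655651e+01, -2.14398851e-04,
        3.70425158e-03, -8.81667773e-06]), 'position': array([ 0.14711361, -0.52968626,  0.23078598]), 'tool_rot': array([[ 9.63546215e-01,  2.67541928e-01, -9.15359785e-05],
       [ 2.67541820e-01, -9.63545383e-01,  1.29194004e-03],
       [ 2.57449058e-04, -1.26933363e-03, -9.99999161e-01]]), 'ft_force': array([ 0.00239435, -0.16532331,  0.67912567]), 'wrist_torque': array([0.05520516, 0.02591599, 0.01730748]), 'gripper_force': 0.0, 'grip_width': 0.08570583167496391}
```

View pics/scene0.png

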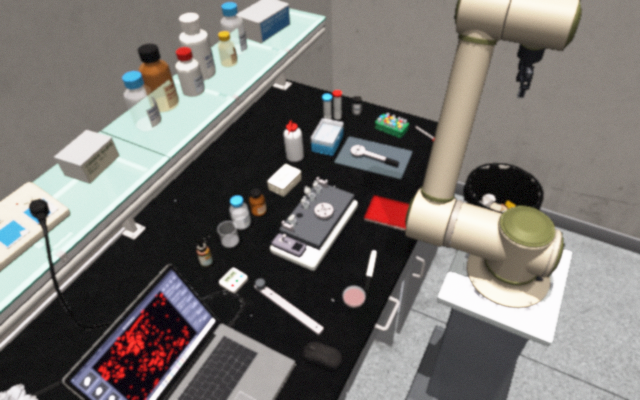

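View pics/top0.png

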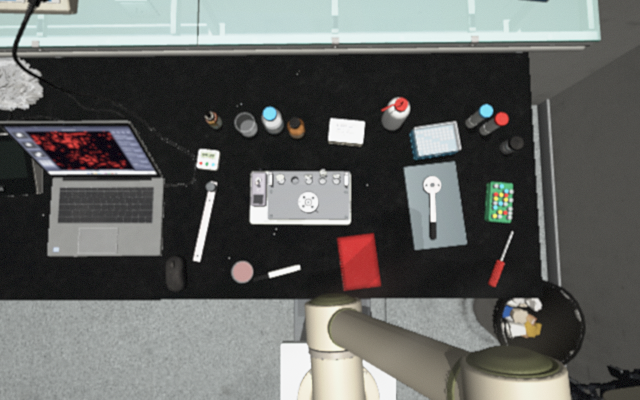

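The top view shows the mixer at about (300,198), the spanner head at (432,184) with its grip at (433,235), and the bar running from its knob at (211,186) to (197,261). I'll zoom in on these.

```bash
cat > h.py <<'E'
import numpy as np, cv2
from rig import *
def w(n,u,v,z):
    c=camera_info(n);T=c["world_to_cam"];R,t=T[:3,:3],T[:3,3]
    d=R.T@np.array([(u-c["cx"])/c["fx"],(v-c["cy"])/c["fy"],1]);o=-R.T@t
    return o+d*(z-o[2])/d[2]
def p(n,P):
    c=camera_info(n);q=c["world_to_cam"]@np.append(P,1)
    return np.array([c["fx"]*q[0]/q[2]+c["cx"],c["fy"]*q[1]/q[2]+c["cy"]])
def crop(n,x0,y0,x1,y1,k,im=None):
    im=get_image(n) if im is None else im
    return cv2.resize(im[y0:y1,x0:x1],None,fx=k,fy=k,interpolation=cv2.INTER_CUBIC)
E
python3 - <<'E'
from h import *
t=cv2.imread("pics/top0.png");s=cv2.imread("pics/scene0.png")
a=crop("top",245,163,357,231,7,t)
cv2.imwrite("pics/c1.png",a)
b=crop("top",400,160,475,255,6,t); c=crop("top",185,175,245,270,6,t)
cv2.imwrite("pics/c2.png",np.hstack([b[:570],c[:570,:350]]))
cv2.imwrite("pics/c3.png",crop("scene",265,170,365,270,6,s))
E
```

```text
(no output)
```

View pics/c1.png

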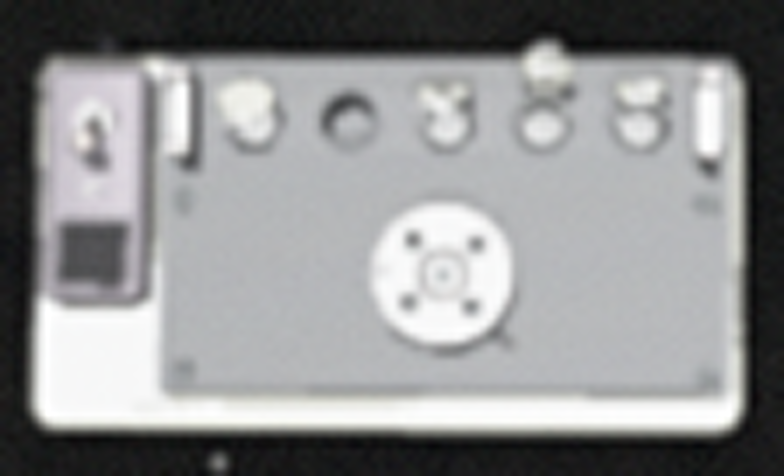

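View pics/c2.png

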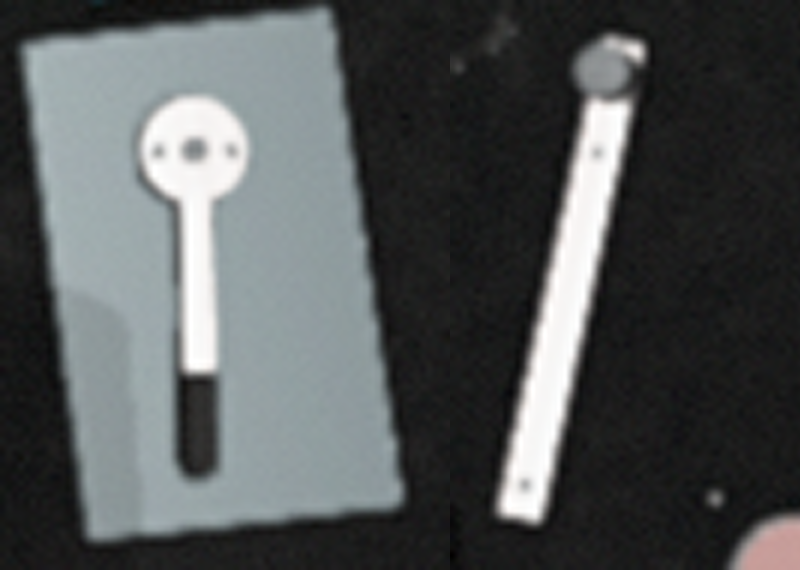

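View pics/c3.png

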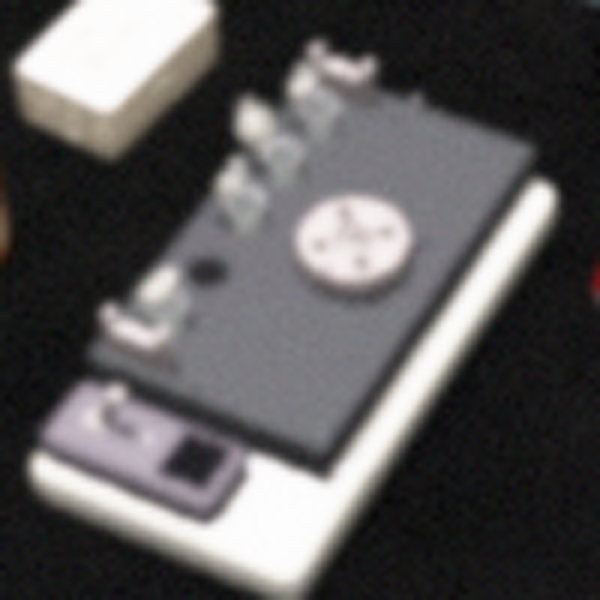

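The crops show four vials at wells y≈+76, 0, -38 and -76, with the well at +38 empty. The ring centre is at c1 (443,275), with holes at about 45°. The spanner head is at c2 (195,150), and its bar points straight down the image. The bar's knob end is at the top. I'll fit the poses next.

Run:
```python
from h import *
f=lambda px,py,x0,y0,k,z: w("top",x0+(px+.5)/k-.5,y0+(py+.5)/k-.5,z)
c1=lambda x,y,z:f(x,y,245,163,7,z)
src=[];dst=[]
for (x,y,z,m) in [(443,275,.078,(0,0)),(447,126,.074,(.062,0)),(543,128,.074,(.062,-.038)),(640,128,.074,(.062,-.076)),(350,121,.06,(.062,.038)),(162,393,.06,(-.045,.112)),(724,391,.06,(-.045,-.112))]:
    src.append(m);dst.append(c1(x,y,z)[:2])
src=np.array(src);dst=np.array(dst)
a,b=src-src.mean(0),dst-dst.mean(0)
th=np.arctan2((a[:,0]*b[:,1]-a[:,1]*b[:,0]).sum(),(a*b).sum())
R=np.array([[np.cos(th),-np.sin(th)],[np.sin(th),np.cos(th)]]);t=dst.mean(0)-R@src.mean(0)
print("mixer",t,np.degrees(th));print((src@R.T+t-dst).round(4).tolist())
H=np.array([c1(*q,.078)[:2] for q in [(413,239),(477,243),(471,306),(408,302)]])
cc=H.mean(0);print("ring",c1(443,275,.078),cc,[np.degrees(np.arctan2(*(h-cc)[::-1])).round(1) for h in H],np.linalg.norm(H-cc,axis=1))
c2=lambda x,y,z:f(x,y,400,160,6,z)
P=[c2(*q,.022) for q in [(158,152),(231,151),(195,150),(198,370)]]
print("spanner",np.round(P,4),np.degrees(np.arctan2(*(P[3]-P[2])[:2][::-1])),np.linalg.norm(P[3]-P[2]),np.degrees(np.arctan2(*(P[1]-P[0])[:2][::-1])))
M=[c2(*q,.004)for q in[(22,45),(330,8),(404,502),(88,543)]];print("mat",np.round(M,4),np.mean(M,0))
c3=lambda x,y,z:f(x-450,y,185,175,6,z)
B=[c3(*q,z) for q,z in [((595,152),.012),((524,484),.012),((520,520),.012),((602,72),.034)]]
print("bar",np.round(B,4),np.degrees(np.arctan2(*(B[0]-B[1])[:2][::-1])))
```

```text
mixer [0.53871853 0.07859217] -1.0590788782124196
[[-0.0014, 0.0002], [0.0024, 0.0007], [0.0028, -0.0002], [0.0024, -0.0007], [-0.0013, 0.0001], [-0.0008, 0.0028], [-0.004, -0.0028]]
ring [0.54016175 0.07842613 0.078     ] [0.54113951 0.07871025] [np.float64(40.7), np.float64(-50.0), np.float64(-139.8), np.float64(130.5)] [0.01712845 0.01747922 0.01698085 0.01731798]
spanner [[ 0.5905 -0.2541  0.022 ]
 [ 0.5906 -0.2885  0.022 ]
 [ 0.5912 -0.2716  0.022 ]
 [ 0.4875 -0.2693  0.022 ]] 178.75656684767 0.10375718422577734 -89.71226866447331
mat [[ 0.6454 -0.1953  0.004 ]
 [ 0.6621 -0.3441  0.004 ]
 [ 0.4251 -0.3693  0.004 ]
 [ 0.4069 -0.2197  0.004 ]] [ 0.53485589 -0.28211381  0.004     ]
bar [[0.5539 0.365  0.012 ]
 [0.3971 0.3954 0.012 ]
 [0.3803 0.3969 0.012 ]
 [0.5895 0.3558 0.034 ]] -10.984260881492746
```

Request:
{"name": "drive_tool", "arguments": {
  "offset": [
    [0.944, -0.297, 0.167],
    [0.944, -0.297, 0.167],
    [0.944, -0.297, 0.167],
    [0.944, -0.297, 0.167],
    [0.944, -0.297, 0.167],
    [0.944, -0.297, 0.167],
    [0.944, -0.297, 0.167],
    [0.944, -0.297, 0.167],
    [0.944, -0.297, 0.167],
    [0.944, -0.297, 0.167]
  ],
  "turn": [
    [0, 0, 0],
    [0, 0, 0],
    [0, 0, 0],
    [0, 0, 0],
    [0, 0, 0],
    [0, 0, 0],
    [0, 0, 0],
    [0, 0, 0],
    [0, 0, 0],
    [0, 0, 0]
  ],
  "hand": [0.5, 0.5, 0.5, 0.5, 0.5, 0.5, 0.5, 0.5, 0.5, 0.5],
  "newtons": 60
}}

```text
time_s: 1.35
position: [0.4801, -0.3135, 0.164]
tool_rot: [[0.964, 0.267, -0.001], [0.267, -0.964, 0.001], [-0.0, -0.001, -1.0]]
ft_force: [-0.0, -1.1, 0.2]
grip_width: 0.0423
gripper_force: 0.0
```

Request:
{"name": "drive_tool", "arguments": {
  "offset": [
    [0.944, -0.297, 0.167],
    [0.944, -0.297, 0.167],
    [0, 0, 0],
    [0, 0, 0],
    [0, 0, 0],
    [0, 0, 0],
    [0, 0, 0],
    [0, 0, 0],
    [0, 0, 0],
    [0, 0, 0]
  ],
  "turn": [
    [0, 0, 0],
    [0, 0, 0],
    [0, 0, -1],
    [0, 0, -1],
    [0, 0, -1],
    [0, 0, -1],
    [0, 0, -1],
    [0, 0, -1],
    [0, 0, -1],
    [0, 0, -1]
  ],
  "hand": [0.5, 0.5, 0.5, 0.5, 0.5, 0.5, 0.5, 0.5, 0.5, 0.5]
}}

```text
time_s: 2.6
position: [0.5454, -0.2712, 0.1507]
tool_rot: [[0.443, 0.897, -0.001], [0.897, -0.443, 0.001], [0.0, -0.001, -1.0]]
ft_force: [0.3, -0.3, 0.0]
grip_width: 0.0427
gripper_force: 0.0
```

Request:
{"name": "drive_tool", "arguments": {
  "offset": [
    [0, 0, 0],
    [0, 0, 0],
    [0, 0, 0],
    [0, 0, 0],
    [0, 0, 0],
    [0, 0, 0],
    [0, 0, 0],
    [0, 0, 0],
    [0, 0, 0],
    [0, 0, 0]
  ],
  "turn": [
    [0, 0, -1],
    [0, 0, -1],
    [0, 0, -1],
    [0, 0, -1],
    [0, 0, -1],
    [0, 0, -1],
    [0, 0, -1],
    [0, 0, -1],
    [0, 0, -1],
    [0, 0, -1]
  ],
  "hand": [0.5, 0.5, 0.5, 0.5, 0.5, 0.5, 0.5, 0.5, 0.5, 0.5]
}}

```text
time_s: 3.85
position: [0.5455, -0.2712, 0.1507]
tool_rot: [[-0.555, 0.832, -0.001], [0.832, 0.555, 0.001], [0.001, -0.0, -1.0]]
ft_force: [0.0, -0.3, 0.3]
grip_width: 0.0428
gripper_force: 0.0
```

Request:
{"name": "drive_tool", "arguments": {
  "offset": [
    [0, 0, 0],
    [0, 0, 0],
    [0, 0, 0],
    [0, 0, 0],
    [0, 0, 0],
    [0, 0, 0],
    [0, 0, 0],
    [0, 0, 0],
    [0, 0, 0],
    [0, 0, 0]
  ],
  "turn": [
    [0, 0, -1],
    [0, 0, -1],
    [0, 0, -1],
    [0, 0, -1],
    [0, 0, -1],
    [0, 0, -1],
    [0, 0, -1],
    [0, 0, -1],
    [0, 0, -1],
    [0, 0, -0.3]
  ],
  "hand": [0.5, 0.5, 0.5, 0.5, 0.5, 0.5, 0.5, 0.5, 0.5, 0.5]
}}

```text
time_s: 5.1
position: [0.5455, -0.2713, 0.1508]
tool_rot: [[-1.0, 0.011, -0.001], [0.011, 1.0, 0.0], [0.001, 0.0, -1.0]]
ft_force: [0.1, 0.5, -1.3]
grip_width: 0.0426
gripper_force: 0.0
```

```bash
cat > g.py <<'E'
# delta to target in tool units: python3 g.py x y z yaw
import sys; from h import *
s=observe();R=s["tool_rot"];P=s["position"]
yaw=np.degrees(np.arctan2(R[1,0],R[0,0]))
print("t",round(s["time_s"],2),"P",P.round(4),"yaw",yaw.round(2),"tilt",np.degrees(R[:2,2]).round(2),"q",s["q"].round(1),"F",s["ft_force"].round(2),"M",s["wrist_torque"].round(2),"w",s["grip_width"].round(4),"g",round(float(s["gripper_force"]),1))
if len(sys.argv)>3:
    T=np.array([float(a) for a in sys.argv[1:4]]);print("off",(R.T@(T-P)/.04).round(3))
if len(sys.argv)>4: print("turn",round(((yaw-float(sys.argv[4])+180)%360-180)/6,3))
E
python3 g.py .5457 -.2708 .1 179.3
```

```text
Traceback (most recent call last):
  File "g.py", line 5, in <module>
    print("t",round(s["time_s"],2),"P",P.round(4),"yaw",yaw.round(2),"tilt",np.degrees(R[:2,2]).round(2),"q",s["q"].round(1),"F",s["ft_force"].round(2),"M",s["wrist_torque"].round(2),"w",s["grip_width"].round(4),"g",round(float(s["gripper_force"]),1))
                                                                                                                                                                                           ^^^^^^^^^^^^^^^^^^^^^
AttributeError: 'float' object has no attribute 'round'
```

Request:
{"name": "drive_tool", "arguments": {
  "offset": [
    [0, 0.012, 0.65],
    [0, 0, 0.65],
    [0, 0, 0.65],
    [0, 0, 0.65],
    [0, 0, 0.65],
    [0, 0, 0.12],
    [0, 0, 0.1],
    [0, 0, 0.1],
    [0, 0, 0],
    [0, 0, 0]
  ],
  "turn": [
    [0, 0, 0],
    [0, 0, 0],
    [0, 0, 0],
    [0, 0, 0],
    [0, 0, 0],
    [0, 0, 0],
    [0, 0, 0],
    [0, 0, 0],
    [0, 0, 0],
    [0, 0, 0]
  ],
  "hand": [0.5, 0.5, 0.5, 0.5, 0.5, 0.5, 0.5, 0.5, 0.5, 0.5]
}}

```text
time_s: 6.35
position: [0.5458, -0.271, 0.0088]
tool_rot: [[-1.0, 0.012, 0.001], [0.012, 1.0, -0.0], [-0.001, -0.0, -1.0]]
ft_force: [-0.2, 0.7, 0.6]
grip_width: 0.0427
gripper_force: 0.0
```

Request:
{"name": "drive_tool", "arguments": {
  "offset": [
    [0, 0, 0],
    [0, 0, 0],
    [0, 0, 0],
    [0, 0, 0],
    [0, 0, 0],
    [0, 0, 0],
    [0, 0, 0],
    [0, 0, 0],
    [0, 0, 0],
    [0, 0, 0]
  ],
  "turn": [
    [0, 0, 0],
    [0, 0, 0],
    [0, 0, 0],
    [0, 0, 0],
    [0, 0, 0],
    [0, 0, 0],
    [0, 0, 0],
    [0, 0, 0],
    [0, 0, 0],
    [0, 0, 0]
  ],
  "hand": [0, 0, 0, 0, 0, 0, 0, 0, 0, 0],
  "newtons": 80
}}

```text
time_s: 7.6
position: [0.5458, -0.2711, 0.0087]
tool_rot: [[-1.0, 0.012, 0.001], [0.012, 1.0, -0.001], [-0.001, -0.001, -1.0]]
ft_force: [-1.5, -1.3, 5.8]
grip_width: 0.0114
gripper_force: 78.4
```

```bash
sed -i 's/s\["grip_width"\].round(4)/round(float(s["grip_width"]),4)/' g.py; python3 g.py
python3 - <<'E'
from h import *
cv2.imwrite("pics/c4.png",crop("scene",325,120,425,190,7))
E
```

```text
t 7.6 P [ 0.5458 -0.2711  0.0087] yaw 179.31 tilt [ 0.04 -0.03] q [ -37.5   40.9   80.4   -0.    58.7 -126.8] F [-1.45 -1.32  5.79] M [-0.11  0.11 -0.07] w 0.0114 g 78.4
```

View pics/c4.png

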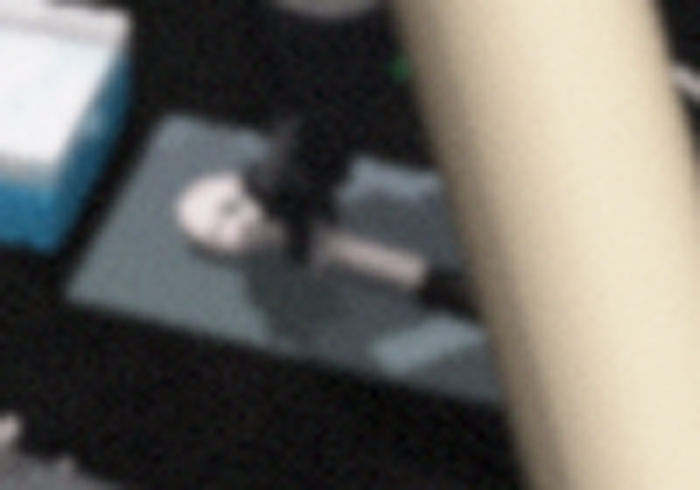

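Request:
{"name": "drive_tool", "arguments": {
  "offset": [
    [0, 0, -0.1],
    [0, 0, -0.3],
    [0, 0, -0.6],
    [0, 0, -0.7],
    [0, 0, -0.7],
    [0, 0, -0.6],
    [0.12, 0.889, 0],
    [0.12, 0.889, 0],
    [0.12, 0.889, 0],
    [0.12, 0.889, 0]
  ],
  "turn": [
    [0, 0, 0],
    [0, 0, 0],
    [0, 0, 0],
    [0, 0, 0],
    [0, 0, 0],
    [0, 0, 0],
    [0, 0, 0],
    [0, 0, 0],
    [0, 0, 0],
    [0, 0, 0]
  ],
  "hand": [0, 0, 0, 0, 0, 0, 0, 0, 0, 0]
}}

```text
time_s: 8.9
position: [0.5277, -0.1272, 0.1289]
tool_rot: [[-1.0, 0.012, 0.0], [0.012, 1.0, 0.0], [-0.0, 0.0, -1.0]]
ft_force: [0.9, 0.2, -1.4]
grip_width: 0.0116
gripper_force: 78.3
```

Request:
{"name": "drive_tool", "arguments": {
  "offset": [
    [0.12, 0.889, 0],
    [0.12, 0.889, 0],
    [0.12, 0.889, 0],
    [0.12, 0.889, 0],
    [0.12, 0.889, 0],
    [0, 0, 0],
    [0, 0, 0],
    [0, 0, 0],
    [0, 0, 0],
    [0, 0, 0]
  ],
  "turn": [
    [0, 0, 0],
    [0, 0, 0],
    [0, 0, 0],
    [0, 0, 0],
    [0, 0, 0],
    [0, 0, -1],
    [0, 0, -1],
    [0, 0, -1],
    [0, 0, -1],
    [0, 0, -1]
  ],
  "hand": [0, 0, 0, 0, 0, 0, 0, 0, 0, 0]
}}

```text
time_s: 10.15
position: [0.5061, 0.0498, 0.1289]
tool_rot: [[-0.87, -0.493, 0.0], [-0.493, 0.87, 0.0], [-0.0, 0.0, -1.0]]
ft_force: [-0.6, -0.1, -2.1]
grip_width: 0.0114
gripper_force: 78.3
```

Request:
{"name": "drive_tool", "arguments": {
  "offset": [
    [0, 0, 0],
    [0, 0, 0],
    [0, 0, 0],
    [0, 0, 0],
    [0, 0, 0],
    [0, 0, 0],
    [0, 0, 0],
    [0, 0, 0],
    [0, 0, 0],
    [0, 0, 0]
  ],
  "turn": [
    [0, 0, -0.84],
    [0, 0, -1],
    [0, 0, 0],
    [0, 0, 0],
    [0, 0, 0],
    [0, 0, 0],
    [0, 0, 0],
    [0, 0, 0],
    [0, 0, 0],
    [0, 0, 0]
  ],
  "hand": [0, 0, 0, 0, 0, 0, 0, 0, 0, 0]
}}

```text
time_s: 11.4
position: [0.5062, 0.0496, 0.1284]
tool_rot: [[-0.762, -0.647, -0.0], [-0.647, 0.762, 0.0], [-0.0, 0.0, -1.0]]
ft_force: [0.3, -0.3, -1.4]
grip_width: 0.0114
gripper_force: 78.3
```

```bash
python3 g.py .5064 .0495 .0927 220.35
python3 - <<'E'
from h import *
cv2.imwrite("pics/c5.png",np.hstack([crop("scene",265,160,345,260,5),crop("top",265,170,345,270,5)]))
E
```

```text
t 11.4 P [0.5062 0.0496 0.1284] yaw -139.65 tilt [-0.  0.] q [  -7.8   23.7   90.2    0.    66.1 -138.1] F [ 0.29 -0.3  -1.36] M [-0.02  0.01 -0.02] w 0.0114 g 78.3
off [-0.001 -0.006  0.892]
turn 0.0
```

View pics/c5.png

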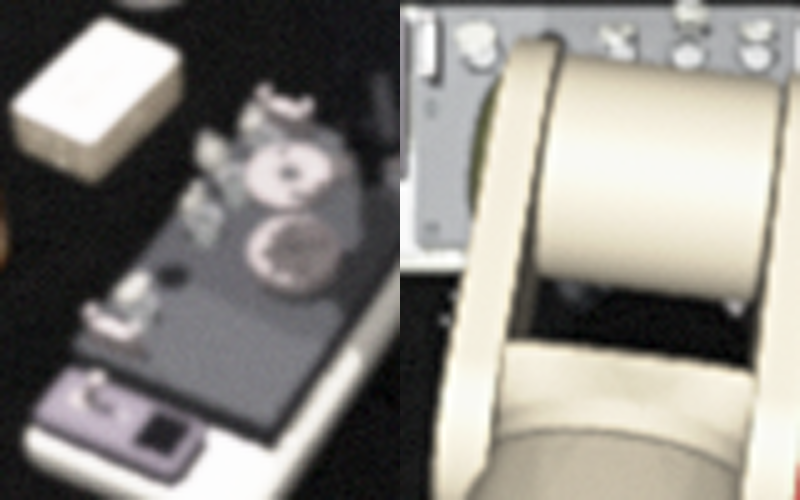

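The gripper holds the spanner level over the ring, with the head at crop (290,174) and the ring at (294,252). I'll lower it gently and watch height and force for insertion.

Request:
{"name": "drive_tool", "arguments": {
  "offset": [
    [0, 0, 0.3],
    [0, 0, 0.3],
    [0, 0, 0.25],
    [0, 0, 0.1],
    [0, 0, 0.1],
    [0, 0, 0.07],
    [0, 0, 0.05],
    [0, 0, 0.05],
    [0, 0, 0],
    [0, 0, 0]
  ],
  "turn": [
    [0, 0, 0],
    [0, 0, 0],
    [0, 0, 0],
    [0, 0, 0],
    [0, 0, 0],
    [0, 0, 0],
    [0, 0, 0],
    [0, 0, 0],
    [0, 0, 0],
    [0, 0, 0]
  ],
  "hand": [0, 0, 0, 0, 0, 0, 0, 0, 0, 0]
}}

```text
time_s: 12.75
position: [0.5063, 0.0496, 0.0797]
tool_rot: [[-0.762, -0.648, 0.0], [-0.648, 0.762, -0.0], [-0.0, -0.0, -1.0]]
ft_force: [0.4, -0.2, -0.7]
grip_width: 0.0114
gripper_force: 78.4
```

```bash
python3 g.py .5064 .0495 .0727 220.35
```

```text
t 12.75 P [0.5063 0.0496 0.0797] yaw -139.65 tilt [ 0.01 -0.  ] q [  -7.8   27.5   93.6    0.    58.9 -138.1] F [ 0.43 -0.25 -0.67] M [0.11 0.04 0.01] w 0.0114 g 78.4
off [-0.    -0.005  0.174]
turn 0.001
```

Request:
{"name": "drive_tool", "arguments": {
  "offset": [
    [0, 0, 0.04],
    [0, 0, 0.04],
    [0, 0, 0.04],
    [0, 0, 0.03],
    [0, 0, 0.02],
    [0, 0, 0],
    [0, 0, 0],
    [0, 0, 0],
    [0, 0, 0],
    [0, 0, 0]
  ],
  "turn": [
    [0, 0, 0],
    [0, 0, 0],
    [0, 0, 0],
    [0, 0, 0],
    [0, 0, 0],
    [0, 0, 0],
    [0, 0, 0],
    [0, 0, 0],
    [0, 0, 0],
    [0, 0, 0]
  ],
  "hand": [0, 0, 0, 0, 0, 0, 0, 0, 0, 0]
}}

```text
time_s: 14.0
position: [0.506, 0.0495, 0.0729]
tool_rot: [[-0.762, -0.648, -0.0], [-0.648, 0.762, -0.0], [0.0, 0.0, -1.0]]
ft_force: [-3.9, -2.8, 2.5]
grip_width: 0.0117
gripper_force: 78.9
```

```bash
python3 g.py .5064 .0495 .0727 220.35
```

```text
t 14.0 P [0.506  0.0495 0.0729] yaw -139.64 tilt [-0.02 -0.01] q [  -7.8   28.    94.1   -0.    57.9 -138.1] F [-3.87 -2.84  2.45] M [-0.54  0.55  0.06] w 0.0117 g 78.9
off [-0.006 -0.006  0.004]
turn 0.002
```

Request:
{"name": "drive_tool", "arguments": {
  "offset": [
    [-0.006, 0.118, 0],
    [-0.006, 0.118, 0],
    [-0.006, 0.118, 0],
    [-0.006, 0.118, 0],
    [-0.006, 0.118, 0],
    [-0.006, 0.118, 0],
    [-0.006, 0.118, 0],
    [-0.006, 0.118, 0],
    [-0.006, 0.118, 0],
    [-0.006, 0.118, 0]
  ],
  "turn": [
    [0, 0, 1],
    [0, 0, 1],
    [0, 0, 1],
    [0, 0, 1],
    [0, 0, 1],
    [0, 0, 1],
    [0, 0, 1],
    [0, 0, 1],
    [0, 0, 1],
    [0, 0, 1]
  ],
  "hand": [0, 0, 0, 0, 0, 0, 0, 0, 0, 0],
  "newtons": 110
}}

```text
time_s: 15.25
position: [0.4972, 0.0937, 0.0729]
tool_rot: [[-0.941, 0.339, -0.002], [0.339, 0.941, -0.001], [0.001, -0.002, -1.0]]
ft_force: [-6.2, -7.1, 5.5]
grip_width: 0.011
gripper_force: 108.0
```

```bash
python3 - <<'E'
import math
c=(.5407,.0786);a=math.radians(220.35-60)
print(c[0]+.045*math.cos(a),c[1]+.045*math.sin(a))
E
python3 g.py .4983 .0937 .0729 160.35
```

```text
0.4983206039171381 0.09373230939585603
t 15.25 P [0.4972 0.0937 0.0729] yaw 160.16 tilt [-0.11 -0.07] q [ -2.7  27.9  94.4  -0.1  57.8 -72.8] F [-6.17 -7.08  5.53] M [-1.14  0.93 -0.12] w 0.011 g 108.0
off [-0.026  0.01  -0.001]
turn -0.032
```

Request:
{"name": "drive_tool", "arguments": {
  "offset": [
    [0.01, 0.118, 0],
    [-0.006, 0.118, 0],
    [-0.006, 0.118, 0],
    [-0.006, 0.118, 0],
    [-0.006, 0.118, 0],
    [-0.006, 0.118, 0],
    [-0.006, 0.118, 0],
    [-0.006, 0.118, 0],
    [-0.006, 0.118, 0],
    [0, 0, 0]
  ],
  "turn": [
    [0, 0, 1],
    [0, 0, 1],
    [0, 0, 1],
    [0, 0, 1],
    [0, 0, 1],
    [0, 0, 1],
    [0, 0, 1],
    [0, 0, 1],
    [0, 0, 1],
    [0, 0, 0]
  ],
  "hand": [0, 0, 0, 0, 0, 0, 0, 0, 0, 0]
}}

```text
time_s: 16.5
position: [0.5274, 0.1217, 0.0728]
tool_rot: [[-0.28, 0.96, -0.0], [0.96, 0.28, -0.002], [-0.002, -0.0, -1.0]]
ft_force: [-2.2, -7.1, 2.3]
grip_width: 0.0108
gripper_force: 108.0
```

```bash
python3 g.py
python3 - <<'E'
from h import *
cv2.imwrite("pics/c6.png",crop("scene",265,170,365,270,6))
E
```

```text
t 16.5 P [0.5274 0.1217 0.0728] yaw 106.29 tilt [-0.   -0.09] q [  0.5  30.6  88.8  -0.1  60.6 -15.7] F [-2.17 -7.14  2.29] M [-1.31  0.39 -0.08] w 0.0108 g 108.0
```

View pics/c6.png

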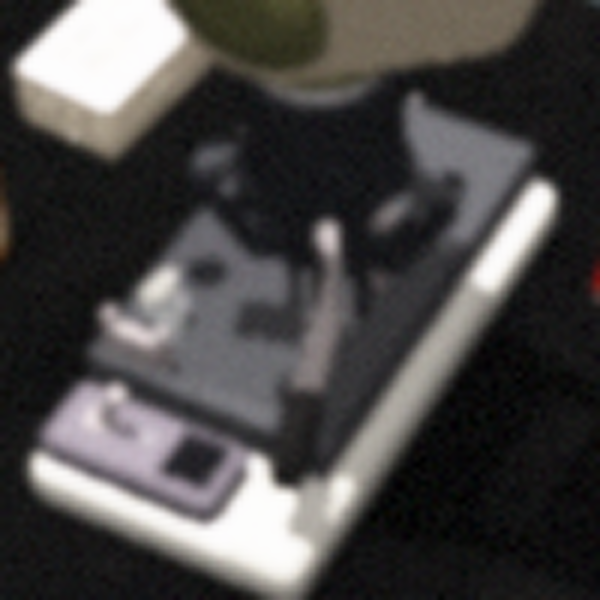

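Request:
{"name": "drive_tool", "arguments": {
  "offset": [
    [-0.01, -0.079, 0],
    [0, 0, 0],
    [0, 0, -0.1],
    [0, 0, -0.2],
    [0, 0, -0.2],
    [-0.006, -0.118, 0],
    [-0.006, -0.118, 0],
    [-0.006, -0.118, 0],
    [-0.006, -0.118, 0],
    [-0.006, -0.118, 0]
  ],
  "turn": [
    [0, 0, -0.53],
    [0, 0, 0],
    [0, 0, 0],
    [0, 0, 0],
    [0, 0, 0],
    [0, 0, -1],
    [0, 0, -1],
    [0, 0, -1],
    [0, 0, -1],
    [0, 0, -1]
  ],
  "hand": [0, 0, 0, 0, 0, 0, 0, 0, 0, 0]
}}

```text
time_s: 17.8
position: [0.505, 0.108, 0.0933]
tool_rot: [[-0.763, 0.646, 0.0], [0.646, 0.763, 0.0], [-0.0, 0.0, -1.0]]
ft_force: [0.5, 0.5, -1.2]
grip_width: 0.0106
gripper_force: 108.2
```

Request:
{"name": "drive_tool", "arguments": {
  "offset": [
    [-0.006, -0.118, 0],
    [-0.006, -0.118, 0],
    [-0.006, -0.118, 0],
    [-0.006, -0.118, 0],
    [-0.006, -0.118, 0],
    [-0.006, -0.118, 0],
    [-0.006, -0.118, 0],
    [-0.006, -0.118, 0],
    [-0.006, -0.118, 0],
    [-0.006, -0.118, 0]
  ],
  "turn": [
    [0, 0, -1],
    [0, 0, -1],
    [0, 0, -1],
    [0, 0, -1],
    [0, 0, -1],
    [0, 0, -1],
    [0, 0, -1],
    [0, 0, -1],
    [0, 0, -1],
    [0, 0, -1]
  ],
  "hand": [0, 0, 0, 0, 0, 0, 0, 0, 0, 0]
}}

```text
time_s: 19.05
position: [0.4969, 0.0635, 0.0933]
tool_rot: [[-0.941, -0.337, 0.001], [-0.337, 0.941, 0.0], [-0.001, -0.0, -1.0]]
ft_force: [0.6, 0.7, -0.7]
grip_width: 0.0106
gripper_force: 108.2
```

```bash
python3 g.py .4971 .0630 .0829 199.5;  python3 - <<'E'
from h import *
cv2.imwrite("pics/c7.png",crop("scene",285,180,345,230,10))
s=observe();R=s["tool_rot"];h=s["position"]-.045*R[:,0]
h[2]+=.0133;print("head top px pred in crop",(p("scene",h)-[285,180])*10,"ring",(p("scene",[.5395,.078,.078])-[285,180])*10)
E
```

```text
t 19.05 P [0.4969 0.0635 0.0933] yaw -160.28 tilt [0.03 0.  ] q [  -6.3   25.7   94.     0.    60.3 -116. ] F [ 0.62  0.74 -0.69] M [ 0.02  0.05 -0.01] w 0.0106 g 108.2
off [-0.001 -0.014  0.26 ]
turn 0.037
head top px pred in crop [378.55280507 223.84816456] ring [381.61748216 289.28194834]
```

View pics/c7.png

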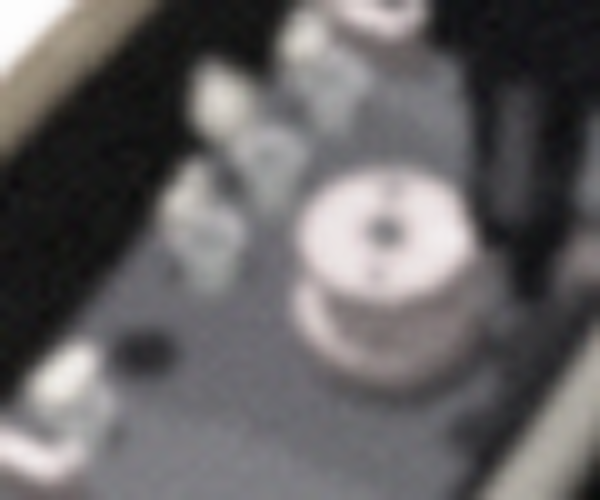

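The head is directly over the ring, so I'll descend.

Request:
{"name": "drive_tool", "arguments": {
  "offset": [
    [0, -0.014, 0.1],
    [0, 0, 0.08],
    [0, 0, 0.08],
    [0, 0, 0.05],
    [0, 0, 0.04],
    [0, 0, 0],
    [0, 0, 0],
    [0, 0, 0],
    [0, 0, 0],
    [0, 0, 0]
  ],
  "turn": [
    [0, 0, 0.037],
    [0, 0, 0],
    [0, 0, 0],
    [0, 0, 0],
    [0, 0, 0],
    [0, 0, 0],
    [0, 0, 0],
    [0, 0, 0],
    [0, 0, 0],
    [0, 0, 0]
  ],
  "hand": [0, 0, 0, 0, 0, 0, 0, 0, 0, 0]
}}

```text
time_s: 20.35
position: [0.4969, 0.063, 0.0788]
tool_rot: [[-0.944, -0.331, 0.0], [-0.331, 0.944, 0.0], [-0.0, -0.0, -1.0]]
ft_force: [-0.1, -0.7, -1.3]
grip_width: 0.0107
gripper_force: 108.2
```

```bash
python3 g.py .4971 .0630 .0729 199.5
```

```text
t 20.35 P [0.4969 0.063  0.0788] yaw -160.69 tilt [0. 0.] q [  -6.3   26.9   94.9    0.    58.1 -115.6] F [-0.07 -0.71 -1.29] M [ 0.01  0.01 -0.01] w 0.0107 g 108.2
off [-0.004 -0.002  0.147]
turn -0.031
```

Request:
{"name": "drive_tool", "arguments": {
  "offset": [
    [0, 0, 0.05],
    [0, 0, 0.05],
    [0, 0, 0.045],
    [0, 0, 0],
    [-0.006, 0.118, 0],
    [-0.006, 0.118, 0],
    [-0.006, 0.118, 0],
    [-0.006, 0.118, 0],
    [-0.006, 0.118, 0],
    [-0.006, 0.118, 0]
  ],
  "turn": [
    [0, 0, 0],
    [0, 0, 0],
    [0, 0, 0],
    [0, 0, 0],
    [0, 0, 1],
    [0, 0, 1],
    [0, 0, 1],
    [0, 0, 1],
    [0, 0, 1],
    [0, 0, 1]
  ],
  "hand": [0, 0, 0, 0, 0, 0, 0, 0, 0, 0]
}}

```text
time_s: 21.6
position: [0.4962, 0.0906, 0.073]
tool_rot: [[-0.957, 0.29, -0.0], [0.29, 0.957, -0.001], [-0.0, -0.001, -1.0]]
ft_force: [-0.8, -4.6, 0.3]
grip_width: 0.0107
gripper_force: 108.5
```

```bash
python3 g.py
```

```text
t 21.6 P [0.4962 0.0906 0.073 ] yaw 163.14 tilt [-0.01 -0.07] q [ -3.1  27.7  94.7  -0.1  57.6 -76.2] F [-0.8  -4.63  0.33] M [-0.65  0.15  0.08] w 0.0107 g 108.5
```

Request:
{"name": "drive_tool", "arguments": {
  "offset": [
    [-0.006, 0.118, 0],
    [-0.006, 0.118, 0],
    [-0.006, 0.118, 0],
    [-0.006, 0.118, 0],
    [-0.006, 0.118, 0],
    [-0.006, 0.118, 0],
    [-0.006, 0.118, 0],
    [-0.006, 0.118, 0],
    [-0.006, 0.118, 0],
    [0, 0, 0]
  ],
  "turn": [
    [0, 0, 1],
    [0, 0, 1],
    [0, 0, 1],
    [0, 0, 1],
    [0, 0, 1],
    [0, 0, 1],
    [0, 0, 1],
    [0, 0, 1],
    [0, 0, 1],
    [0, 0, 0]
  ],
  "hand": [0, 0, 0, 0, 0, 0, 0, 0, 0, 0]
}}

```text
time_s: 22.85
position: [0.5242, 0.1204, 0.0729]
tool_rot: [[-0.332, 0.943, -0.001], [0.943, 0.332, -0.001], [-0.0, -0.001, -1.0]]
ft_force: [-2.7, -2.7, 1.8]
grip_width: 0.0104
gripper_force: 108.7
```

```bash
python3 g.py
```

```text
t 22.85 P [0.5242 0.1204 0.0729] yaw 109.37 tilt [-0.06 -0.04] q [  0.3  30.3  89.3  -0.   60.4 -19. ] F [-2.73 -2.69  1.76] M [-0.59  0.54 -0.12] w 0.0104 g 108.7
```

Request:
{"name": "drive_tool", "arguments": {
  "offset": [
    [-0.003, 0.059, 0],
    [-0.003, 0.059, 0],
    [-0.003, 0.059, 0],
    [-0.003, 0.059, 0],
    [0, 0, 0],
    [0, 0, 0],
    [0, 0, 0],
    [0, 0, 0],
    [0, 0, 0],
    [0, 0, 0]
  ],
  "turn": [
    [0, 0, 0.5],
    [0, 0, 0.5],
    [0, 0, 0.5],
    [0, 0, 0.5],
    [0, 0, 0],
    [0, 0, 0],
    [0, 0, 0],
    [0, 0, 0],
    [0, 0, 0],
    [0, 0, 0]
  ],
  "hand": [0, 0, 0, 0, 0, 0, 0, 0, 0, 0]
}}

```text
time_s: 24.1
position: [0.5332, 0.1225, 0.0729]
tool_rot: [[-0.129, 0.992, -0.001], [0.992, 0.129, -0.0], [0.0, -0.001, -1.0]]
ft_force: [-5.0, -1.9, 3.1]
grip_width: 0.0109
gripper_force: 108.8
```

```bash
python3 g.py
```

```text
t 24.1 P [0.5332 0.1225 0.0729] yaw 97.41 tilt [-0.06 -0.  ] q [ 0.5 31.1 87.8 -0.  61.2 -6.9] F [-4.99 -1.87  3.14] M [-0.31  0.83  0.03] w 0.0109 g 108.8
```

Request:
{"name": "drive_tool", "arguments": {
  "offset": [
    [-0.003, 0.059, 0],
    [-0.003, 0.059, 0],
    [0, 0, 0],
    [0, 0, 0],
    [0, 0, 0],
    [0, 0, 0],
    [0, 0, 0],
    [0, 0, 0],
    [0, 0, 0],
    [0, 0, 0]
  ],
  "turn": [
    [0, 0, 0.5],
    [0, 0, 0.5],
    [0, 0, 0],
    [0, 0, 0],
    [0, 0, 0],
    [0, 0, 0],
    [0, 0, 0],
    [0, 0, 0],
    [0, 0, 0],
    [0, 0, 0]
  ],
  "hand": [0, 0, 0, 0, 0, 0, 0, 0, 0, 0]
}}

```text
time_s: 25.35
position: [0.538, 0.1229, 0.0729]
tool_rot: [[-0.024, 1.0, -0.001], [1.0, 0.024, 0.0], [0.0, -0.001, -1.0]]
ft_force: [-5.5, 0.3, 2.6]
grip_width: 0.0104
gripper_force: 108.8
```

```bash
python3 g.py
```

```text
t 25.35 P [0.538  0.1229 0.0729] yaw 91.38 tilt [-0.05  0.01] q [ 0.6 31.5 87.   0.  61.6 -0.8] F [-5.47  0.28  2.6 ] M [-0.21  0.81 -0.04] w 0.0104 g 108.8
```

Request:
{"name": "drive_tool", "arguments": {
  "offset": [
    [-0.003, 0.059, 0],
    [-0.003, 0.059, 0],
    [0, 0, 0],
    [0, 0, 0],
    [0, 0, 0],
    [0, 0, 0],
    [0, 0, 0],
    [0, 0, 0],
    [0, 0, 0],
    [0, 0, 0]
  ],
  "turn": [
    [0, 0, 0.5],
    [0, 0, 0.5],
    [0, 0, 0],
    [0, 0, 0],
    [0, 0, 0],
    [0, 0, 0],
    [0, 0, 0],
    [0, 0, 0],
    [0, 0, 0],
    [0, 0, 0]
  ],
  "hand": [0, 0, 0, 0, 0, 0, 0, 0, 0, 0]
}}

```text
time_s: 26.6
position: [0.5428, 0.1228, 0.0729]
tool_rot: [[0.081, 0.997, -0.001], [0.997, -0.081, 0.0], [0.0, -0.001, -1.0]]
ft_force: [-5.8, 0.6, 3.2]
grip_width: 0.0108
gripper_force: 108.8
```

```bash
python3 g.py
```

```text
t 26.6 P [0.5428 0.1228 0.0729] yaw 85.37 tilt [-0.04  0.02] q [ 0.5 31.8 86.3  0.  61.9  5.2] F [-5.78  0.64  3.22] M [-0.03  0.84 -0.06] w 0.0108 g 108.8
```

Request:
{"name": "drive_tool", "arguments": {
  "offset": [
    [-0.003, 0.059, 0],
    [0, 0, 0],
    [0, 0, 0],
    [0, 0, 0],
    [0, 0, 0],
    [0, 0, 0],
    [0, 0, 0],
    [0, 0, 0],
    [0, 0, 0],
    [0, 0, 0]
  ],
  "turn": [
    [0, 0, 0.5],
    [0, 0, 0],
    [0, 0, 0],
    [0, 0, 0],
    [0, 0, 0],
    [0, 0, 0],
    [0, 0, 0],
    [0, 0, 0],
    [0, 0, 0],
    [0, 0, 0]
  ],
  "hand": [0, 0, 0, 0, 0, 0, 0, 0, 0, 0]
}}

```text
time_s: 27.85
position: [0.5443, 0.1226, 0.0729]
tool_rot: [[0.132, 0.991, -0.003], [0.991, -0.132, 0.0], [-0.0, -0.003, -1.0]]
ft_force: [-7.9, 0.6, 5.1]
grip_width: 0.0107
gripper_force: 109.1
```

```bash
python3 g.py
```

```text
t 27.85 P [0.5443 0.1226 0.0729] yaw 82.44 tilt [-0.15  0.02] q [ 0.5 32.  86.   0.  62.2  8.1] F [-7.86  0.65  5.13] M [-0.01  1.35  0.34] w 0.0107 g 109.1
```

Request:
{"name": "drive_tool", "arguments": {
  "offset": [
    [-0.003, 0.059, 0],
    [0, 0, 0],
    [0, 0, 0],
    [0, 0, 0],
    [0, 0, 0],
    [0, 0, 0],
    [0, 0, 0],
    [0, 0, 0],
    [0, 0, 0],
    [0, 0, 0]
  ],
  "turn": [
    [0, 0, 0.5],
    [0, 0, 0],
    [0, 0, 0],
    [0, 0, 0],
    [0, 0, 0],
    [0, 0, 0],
    [0, 0, 0],
    [0, 0, 0],
    [0, 0, 0],
    [0, 0, 0]
  ],
  "hand": [0, 0, 0, 0, 0, 0, 0, 0, 0, 0]
}}

```text
time_s: 29.1
position: [0.5455, 0.1225, 0.0727]
tool_rot: [[0.182, 0.983, -0.005], [0.983, -0.182, 0.0], [-0.001, -0.005, -1.0]]
ft_force: [-12.6, 1.9, 7.5]
grip_width: 0.0109
gripper_force: 110.3
```

```bash
python3 g.py
python3 - <<'E'
from h import *
cv2.imwrite("pics/c8.png",crop("scene",265,170,365,270,6))
E
```

```text
t 29.1 P [0.5455 0.1225 0.0727] yaw 79.53 tilt [-0.3   0.01] q [ 0.5 32.1 85.7  0.  62.5 11. ] F [-12.62   1.93   7.53] M [0.2  2.05 1.01] w 0.0109 g 110.3
```

View pics/c8.png

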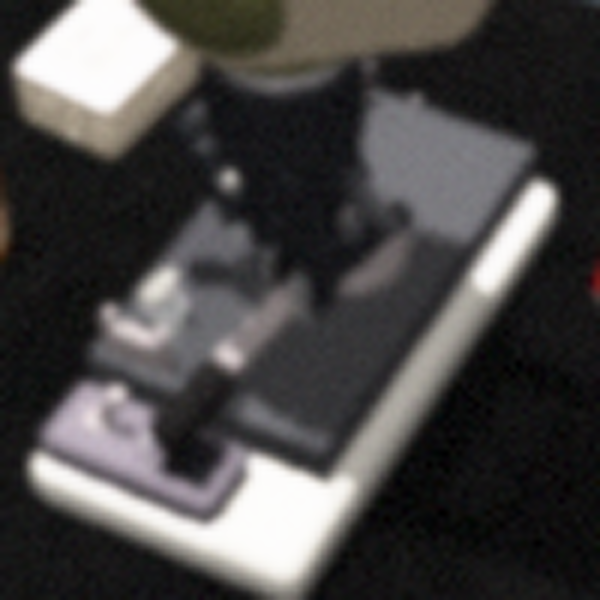

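The ring has stopped at yaw ~83°: the force is rising sharply and the wrist moment has reached 1 N m. The image shows the spanner bar clear of the pod. I'll back off, lift out and return to the mat.

Request:
{"name": "drive_tool", "arguments": {
  "offset": [
    [-0.006, -0.118, 0],
    [0, -0.05, 0],
    [0, 0, -0.1],
    [0, 0, -0.2],
    [0, 0, -0.4],
    [0, 0, -0.5],
    [0, 0, -0.5],
    [0, 0, 0],
    [0, 0, 0],
    [0, 0, 0]
  ],
  "turn": [
    [0, 0, -1],
    [0, 0, -0.4],
    [0, 0, 0],
    [0, 0, 0],
    [0, 0, 0],
    [0, 0, 0],
    [0, 0, 0],
    [0, 0, -1],
    [0, 0, -1],
    [0, 0, -1]
  ],
  "hand": [0, 0, 0, 0, 0, 0, 0, 0, 0, 0]
}}

```text
time_s: 30.4
position: [0.5415, 0.1226, 0.1416]
tool_rot: [[-0.274, 0.962, 0.001], [0.962, 0.274, 0.0], [-0.0, 0.001, -1.0]]
ft_force: [1.0, 0.0, -0.9]
grip_width: 0.0106
gripper_force: 108.3
```

Request:
{"name": "drive_tool", "arguments": {
  "offset": [
    [0, 0, 0],
    [0, 0, 0],
    [0, 0, 0],
    [0, 0, 0],
    [0, 0, 0],
    [0, 0, 0],
    [0, 0, 0],
    [0, 0, 0],
    [0, 0, 0],
    [0, 0, 0]
  ],
  "turn": [
    [0, 0, -1],
    [0, 0, -1],
    [0, 0, -1],
    [0, 0, -1],
    [0, 0, -1],
    [0, 0, -1],
    [0, 0, -1],
    [0, 0, -1],
    [0, 0, -1],
    [0, 0, -1]
  ],
  "hand": [0, 0, 0, 0, 0, 0, 0, 0, 0, 0]
}}

```text
time_s: 31.65
position: [0.5415, 0.1226, 0.1415]
tool_rot: [[-0.97, 0.244, 0.001], [0.244, 0.97, 0.0], [-0.001, 0.0, -1.0]]
ft_force: [-0.6, -0.8, -1.4]
grip_width: 0.011
gripper_force: 108.3
```

```bash
python3 g.py .5458 -.271 .1452 179.3;python3 - <<'E'
from h import *
cv2.imwrite("pics/c9.png",np.hstack([crop("scene",265,170,345,270,5),crop("top",260,165,350,265,5)]))
E
```

```text
t 31.65 P [0.5415 0.1226 0.1415] yaw 165.88 tilt [0.07 0.01] q [  0.5  26.9  81.8   0.   71.2 -75.4] F [-0.58 -0.75 -1.37] M [-0.06 -0.04  0.03] w 0.011 g 108.3
off [-2.504 -9.517 -0.093]
turn -2.236
```

View pics/c9.png

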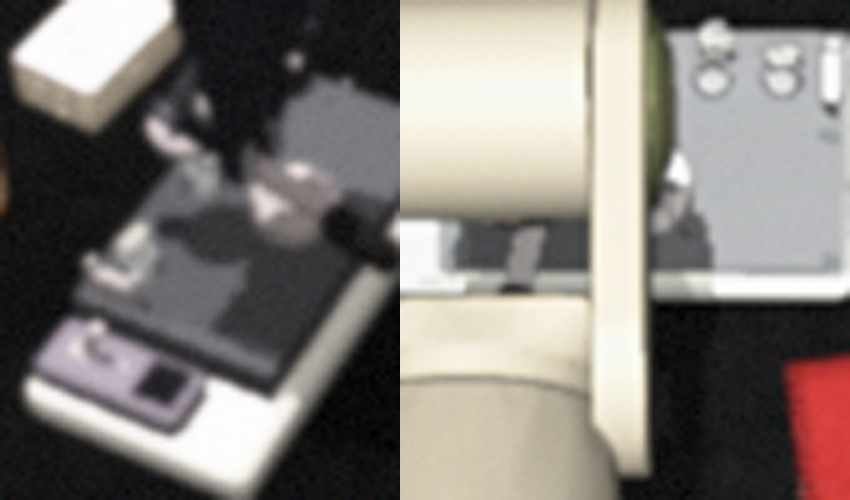

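Request:
{"name": "drive_tool", "arguments": {
  "offset": [
    [0, 0, 0],
    [0, 0, 0],
    [0, 0, 0],
    [-0.023, -0.984, 0],
    [-0.023, -0.984, 0],
    [-0.023, -0.984, 0],
    [-0.023, -0.984, 0],
    [-0.023, -0.984, 0],
    [-0.023, -0.984, 0],
    [-0.023, -0.984, 0]
  ],
  "turn": [
    [0, 0, -0.75],
    [0, 0, -0.75],
    [0, 0, -0.74],
    [0, 0, 0],
    [0, 0, 0],
    [0, 0, 0],
    [0, 0, 0],
    [0, 0, 0],
    [0, 0, 0],
    [0, 0, 0]
  ],
  "hand": [0, 0, 0, 0, 0, 0, 0, 0, 0, 0]
}}

```text
time_s: 33.0
position: [0.5436, -0.1544, 0.1413]
tool_rot: [[-1.0, 0.018, 0.001], [0.018, 1.0, -0.0], [-0.001, -0.0, -1.0]]
ft_force: [0.1, -0.3, -0.3]
grip_width: 0.0106
gripper_force: 108.4
```

Request:
{"name": "drive_tool", "arguments": {
  "offset": [
    [-0.023, -0.984, 0],
    [-0.023, -0.984, 0],
    [-0.023, -0.984, 0],
    [0, 0, 0.7],
    [0, 0, 0.7],
    [0, 0, 0.7],
    [0, 0, 0.6],
    [0, 0, 0.3],
    [0, 0, 0.15],
    [0, 0, 0.05]
  ],
  "turn": [
    [0, 0, 0],
    [0, 0, 0],
    [0, 0, 0],
    [0, 0, 0],
    [0, 0, 0],
    [0, 0, 0],
    [0, 0, 0],
    [0, 0, 0],
    [0, 0, 0],
    [0, 0, 0]
  ],
  "hand": [0, 0, 0, 0, 0, 0, 0, 0, 0, 0]
}}

```text
time_s: 34.25
position: [0.5448, -0.2713, 0.0134]
tool_rot: [[-1.0, 0.015, 0.001], [0.015, 1.0, -0.001], [-0.001, -0.001, -1.0]]
ft_force: [0.1, -0.2, -1.3]
grip_width: 0.0107
gripper_force: 108.4
```

```bash
python3 g.py .5458 -.271 .009 179.3
```

```text
t 34.25 P [ 0.5448 -0.2713  0.0134] yaw 179.12 tilt [ 0.04 -0.03] q [ -37.6   40.4   80.4    0.    59.2 -126.7] F [ 0.08 -0.21 -1.26] M [ 0.02 -0.01  0.04] w 0.0107 g 108.4
off [-0.024  0.008  0.11 ]
turn -0.03
```

Request:
{"name": "drive_tool", "arguments": {
  "offset": [
    [0, 0, 0.06],
    [0, 0, 0.045],
    [0, 0, 0],
    [0, 0, 0],
    [0, 0, 0],
    [0, 0, 0],
    [0, 0, 0],
    [0, 0, -0.2],
    [0, 0, -0.5],
    [0, 0, -0.5]
  ],
  "turn": [
    [0, 0, 0],
    [0, 0, 0],
    [0, 0, 0],
    [0, 0, 0],
    [0, 0, 0],
    [0, 0, 0],
    [0, 0, 0],
    [0, 0, 0],
    [0, 0, 0],
    [0, 0, 0]
  ],
  "hand": [0, 0, 0, 0.5, 0.5, 0.5, 0.5, 0.5, 0.5, 0.5]
}}

```text
time_s: 35.5
position: [0.5446, -0.2711, 0.0578]
tool_rot: [[-1.0, 0.015, 0.0], [0.015, 1.0, -0.0], [-0.0, -0.0, -1.0]]
ft_force: [0.6, 0.4, 0.3]
grip_width: 0.0429
gripper_force: 0.0
```

Request:
{"name": "drive_tool", "arguments": {
  "offset": [
    [0, 0, -0.8],
    [0, 0, -0.8],
    [-0.3, 0.86, 0],
    [-0.3, 0.86, 0],
    [-0.3, 0.86, 0],
    [-0.3, 0.86, 0],
    [-0.3, 0.86, 0],
    [-0.3, 0.86, 0],
    [-0.3, 0.86, 0],
    [-0.3, 0.82, 0]
  ],
  "turn": [
    [0, 0, 0],
    [0, 0, 0],
    [0, 0, 0],
    [0, 0, 0],
    [0, 0, 0],
    [0, 0, 0],
    [0, 0, 0],
    [0, 0, 0],
    [0, 0, 0],
    [0, 0, 0]
  ],
  "hand": [0.5, 0.5, 0, 0, 0, 0, 0, 0, 0, 0],
  "newtons": 40
}}

```text
time_s: 36.75
position: [0.6449, 0.0023, 0.1214]
tool_rot: [[-1.0, 0.015, 0.001], [0.015, 1.0, -0.0], [-0.001, -0.0, -1.0]]
ft_force: [0.9, -0.3, 0.1]
grip_width: -0.0002
gripper_force: 0.0
```

```bash
python3 g.py .6445 .0009 .088
```

```text
t 36.75 P [0.6449 0.0023 0.1214] yaw 179.16 tilt [ 0.03 -0.01] q [-10.3  36.3  67.5  -0.   76.1 -99.5] F [ 0.92 -0.31  0.12] M [-0.04  0.02  0.03] w -0.0002 g 0.0
off [ 0.011 -0.035  0.835]
```

Request:
{"name": "drive_tool", "arguments": {
  "offset": [
    [0, -0.035, 0.42],
    [0, 0, 0.42],
    [0.27, 0, 0],
    [0.27, 0, 0],
    [0.27, 0, 0],
    [0.27, 0, 0],
    [0, 0, 0.1],
    [0, 0, 0.1],
    [0, 0, 0.08],
    [0, 0, 0.02]
  ],
  "turn": [
    [0, 0, 0],
    [0, 0, 0],
    [0, 0, 0],
    [0, 0, 0],
    [0, 0, 0],
    [0, 0, 0],
    [0, 0, 0],
    [0, 0, 0],
    [0, 0, 0],
    [0, 0, 0]
  ],
  "hand": [0, 0, 0, 0, 0, 0, 0, 0, 0, 0]
}}

```text
time_s: 38.0
position: [0.6018, 0.0002, 0.0777]
tool_rot: [[-1.0, 0.014, 0.002], [0.014, 1.0, -0.001], [-0.002, -0.001, -1.0]]
ft_force: [-10.1, 0.7, 27.8]
grip_width: 0.0001
gripper_force: 13.9
```

```bash
python3 g.py .6015 .0009 .076
```

```text
t 38.0 P [6.018e-01 2.000e-04 7.770e-02] yaw 179.17 tilt [ 0.11 -0.05] q [ -11.2   35.1   78.4   -0.    66.4 -100.4] F [-10.06   0.74  27.82] M [-0.01  1.68 -0.  ] w 0.0001 g 13.9
off [0.008 0.018 0.042]
```

Request:
{"name": "drive_tool", "arguments": {
  "offset": [
    [0, 0, -0.54],
    [0, 0, -0.54],
    [-0.36, 0.317, 0],
    [-0.36, 0.317, 0],
    [-0.36, 0.317, 0],
    [0, 0, 0.4],
    [0, 0, 0.385],
    [0, 0, 0],
    [0.27, 0, 0],
    [0.27, 0, 0]
  ],
  "turn": [
    [0, 0, 0],
    [0, 0, 0],
    [0, 0, 0],
    [0, 0, 0],
    [0, 0, 0],
    [0, 0, 0],
    [0, 0, 0],
    [0, 0, 0],
    [0, 0, 0],
    [0, 0, 0]
  ],
  "hand": [0, 0, 0, 0, 0, 0, 0, 0, 0, 0]
}}

```text
time_s: 39.25
position: [0.623, 0.0379, 0.0876]
tool_rot: [[-1.0, 0.015, 0.002], [0.015, 1.0, -0.0], [-0.002, -0.0, -1.0]]
ft_force: [1.7, 0.4, 2.0]
grip_width: -0.0
gripper_force: 0.9
```

Request:
{"name": "drive_tool", "arguments": {
  "offset": [
    [0.27, 0, 0],
    [0.27, 0, 0],
    [0, 0, 0.1],
    [0, 0, 0.1],
    [0, 0, 0.07],
    [0, 0, 0],
    [0, 0, 0],
    [0, 0, 0],
    [0, 0, 0],
    [0, 0, 0]
  ],
  "turn": [
    [0, 0, 0],
    [0, 0, 0],
    [0, 0, 0],
    [0, 0, 0],
    [0, 0, 0],
    [0, 0, 0],
    [0, 0, 0],
    [0, 0, 0],
    [0, 0, 0],
    [0, 0, 0]
  ],
  "hand": [0, 0, 0, 0, 0, 0, 0, 0, 0, 0]
}}

```text
time_s: 40.5
position: [0.6022, 0.0383, 0.0779]
tool_rot: [[-1.0, 0.015, 0.001], [0.015, 1.0, -0.0], [-0.001, -0.0, -1.0]]
ft_force: [-6.5, 0.1, 16.6]
grip_width: -0.0001
gripper_force: 8.6
```

```bash
python3 g.py .6015 .0389 .0772
```

```text
t 40.5 P [0.6022 0.0383 0.0779] yaw 179.16 tilt [ 0.07 -0.03] q [ -7.6  35.3  78.   -0.   66.6 -96.7] F [-6.5   0.06 16.64] M [ 0.01  1.1  -0.04] w -0.0001 g 8.6
off [0.018 0.015 0.016]
```

Good, the next one is at y≈0.0769.

Request:
{"name": "drive_tool", "arguments": {
  "offset": [
    [0, 0, -0.54],
    [0, 0, -0.52],
    [-0.36, 0.32, 0],
    [-0.36, 0.32, 0],
    [-0.36, 0.32, 0],
    [0, 0, 0.4],
    [0, 0, 0.385],
    [0, 0, 0],
    [0.27, 0, 0],
    [0.27, 0, 0]
  ],
  "turn": [
    [0, 0, 0],
    [0, 0, 0],
    [0, 0, 0],
    [0, 0, 0],
    [0, 0, 0],
    [0, 0, 0],
    [0, 0, 0],
    [0, 0, 0],
    [0, 0, 0],
    [0, 0, 0]
  ],
  "hand": [0, 0, 0, 0, 0, 0, 0, 0, 0, 0]
}}

```text
time_s: 41.75
position: [0.6233, 0.0763, 0.0877]
tool_rot: [[-1.0, 0.015, 0.001], [0.015, 1.0, -0.0], [-0.001, -0.0, -1.0]]
ft_force: [0.4, -0.0, -0.5]
grip_width: -0.0
gripper_force: 0.0
```

Request:
{"name": "drive_tool", "arguments": {
  "offset": [
    [0.27, 0, 0],
    [0.27, 0, 0],
    [0, 0, 0.1],
    [0, 0, 0.1],
    [0, 0, 0.07],
    [0, 0, 0],
    [0, 0, 0],
    [0, 0, 0],
    [0, 0, 0],
    [0, 0, 0]
  ],
  "turn": [
    [0, 0, 0],
    [0, 0, 0],
    [0, 0, 0],
    [0, 0, 0],
    [0, 0, 0],
    [0, 0, 0],
    [0, 0, 0],
    [0, 0, 0],
    [0, 0, 0],
    [0, 0, 0]
  ],
  "hand": [0, 0, 0, 0, 0, 0, 0, 0, 0, 0]
}}

```text
time_s: 43.0
position: [0.6028, 0.0767, 0.0778]
tool_rot: [[-1.0, 0.015, 0.001], [0.015, 1.0, -0.0], [-0.001, -0.0, -1.0]]
ft_force: [-4.8, -0.9, 15.7]
grip_width: -0.0002
gripper_force: 7.8
```

```bash
python3 g.py .6015 .0769 .0772
```

```text
t 43.0 P [0.6028 0.0767 0.0778] yaw 179.16 tilt [ 0.06 -0.01] q [ -3.9  35.6  77.3  -0.   67.  -93. ] F [-4.8  -0.94 15.66] M [-0.05  1.01  0.04] w -0.0002 g 7.8
off [0.032 0.004 0.016]
```

Now the last cap, 76 mm further in y.

Request:
{"name": "drive_tool", "arguments": {
  "offset": [
    [0, 0, -0.54],
    [0, 0, -0.52],
    [-0.36, 0.635, 0],
    [-0.36, 0.635, 0],
    [-0.36, 0.635, 0],
    [0, 0, 0.4],
    [0, 0, 0.385],
    [0, 0, 0],
    [0.27, 0, 0],
    [0.27, 0, 0]
  ],
  "turn": [
    [0, 0, 0],
    [0, 0, 0],
    [0, 0, 0],
    [0, 0, 0],
    [0, 0, 0],
    [0, 0, 0],
    [0, 0, 0],
    [0, 0, 0],
    [0, 0, 0],
    [0, 0, 0]
  ],
  "hand": [0, 0, 0, 0, 0, 0, 0, 0, 0, 0]
}}

```text
time_s: 44.25
position: [0.6245, 0.1524, 0.0879]
tool_rot: [[-1.0, 0.015, 0.001], [0.015, 1.0, 0.0], [-0.001, 0.0, -1.0]]
ft_force: [-1.2, 0.2, -0.2]
grip_width: -0.0
gripper_force: 0.0
```

Request:
{"name": "drive_tool", "arguments": {
  "offset": [
    [0.27, 0, 0],
    [0.27, 0, 0],
    [0, 0, 0.1],
    [0, 0, 0.1],
    [0, 0, 0.07],
    [0, 0, 0],
    [0, 0, 0],
    [0, 0, 0],
    [0, 0, -0.6],
    [0, 0, -0.6]
  ],
  "turn": [
    [0, 0, 0],
    [0, 0, 0],
    [0, 0, 0],
    [0, 0, 0],
    [0, 0, 0],
    [0, 0, 0],
    [0, 0, 0],
    [0, 0, 0],
    [0, 0, 0],
    [0, 0, 0]
  ],
  "hand": [0, 0, 0, 0, 0, 0, 0, 0, 0, 0]
}}

```text
time_s: 45.5
position: [0.6037, 0.1529, 0.1245]
tool_rot: [[-1.0, 0.015, -0.001], [0.015, 1.0, -0.0], [0.001, -0.0, -1.0]]
ft_force: [-0.4, 0.6, 0.7]
grip_width: 0.0004
gripper_force: 0.0
```

```bash
python3 - <<'E'
from h import *
# bar fit (top): bright bar on black, z=.012
im=get_image("top");k=8
u0,v0,u1,v1=188,192,222,266
g=cv2.resize(cv2.cvtColor(im[v0:v1,u0:u1],cv2.COLOR_BGR2GRAY),None,fx=k,fy=k,interpolation=cv2.INTER_CUBIC)
m=(g>130).astype(np.uint8)
n,l,st,ce=cv2.connectedComponentsWithStats(m);i=1+st[1:,4].argmax()
ys,xs=np.where(l==i);W=np.array([w("top",u0+(x+.5)/k-.5,v0+(y+.5)/k-.5,.012)[:2] for x,y in zip(xs[::7],ys[::7])]).astype(np.float32)
vx,vy,x0,y0=cv2.fitLine(W,cv2.DIST_HUBER,0,.001,.001).ravel()
if vx<0: vx,vy=-vx,-vy
d=np.array([vx,vy]);c=np.array([x0,y0]);s=(W-c)@d;print("yaw",np.degrees(np.arctan2(vy,vx)),"low end",c+d*np.percentile(s,.3),"w",np.ptp((W-c)@[-vy,vx]))
low=c+d*np.percentile(s,.3)
print("mid",low+.115*d,"grasp38",low+.153*d)
cv2.imwrite("pics/d1.png",np.hstack([crop("top",245,163,357,231,4,im),np.zeros((272,8,3),np.uint8),crop("top",400,160,470,228,4,im)]))
cv2.imwrite("pics/d1.png",np.vstack([cv2.imread("pics/d1.png")[:,:736],crop("scene",265,165,365,230,5)[:,:].copy() if 0 else cv2.resize(crop("scene",265,165,385,225,6),(736,320))[:320]]))
E
python3 g.py
```

```text
t 45.55 P [0.605  0.153  0.1281] yaw 179.15 tilt [0.27 0.02] q [  3.3  33.9  71.1  -0.   74.7 -85.8] F [ 0.57 -0.35  3.03] M [ 0.04 -0.    0.01] w 0.0002 g 0.0Traceback (most recent call last):
  File "<stdin>", line 8, in <module>
  File "h.py", line 4, in w
    c=camera_info(n);T=c["world_to_cam"];R,t=T[:3,:3],T[:3,3]
ValueError: time passes only in moves, steps and waits
```

```bash
sed -i 's/^from rig import \*/from rig import *\nimport functools\n_ci=functools.lru_cache(None)(camera_info)/; s/c=camera_info(n)/c=_ci(n)/' h.py
python3 - <<'E'
from h import *
im=get_image("top");sc=get_image("scene");k=8
u0,v0,u1,v1=188,192,222,266
g=cv2.resize(cv2.cvtColor(im[v0:v1,u0:u1],cv2.COLOR_BGR2GRAY),None,fx=k,fy=k,interpolation=cv2.INTER_CUBIC)
m=(g>130).astype(np.uint8)
n,l,st,ce=cv2.connectedComponentsWithStats(m);i=1+st[1:,4].argmax()
ys,xs=np.where(l==i);W=np.array([w("top",u0+(x+.5)/k-.5,v0+(y+.5)/k-.5,.012)[:2] for x,y in zip(xs[::7],ys[::7])]).astype(np.float32)
vx,vy,x0,y0=cv2.fitLine(W,cv2.DIST_HUBER,0,.001,.001).ravel()
if vx<0: vx,vy=-vx,-vy
d=np.array([vx,vy]);c=np.array([x0,y0]);s=(W-c)@d;low=c+d*np.percentile(s,.3)
print("yaw",np.degrees(np.arctan2(vy,vx)),"low end",low,"w",np.ptp((W-c)@[-vy,vx]))
print("mid",low+.115*d,"grasp38",low+.153*d)
a=np.hstack([crop("top",245,163,357,231,4,im),crop("top",400,160,472,228,4,im)])
cv2.imwrite("pics/d1.png",np.vstack([a,cv2.resize(crop("scene",265,165,395,220,5,sc),(736,311))]))
E
```

```text
yaw -11.370107 low end [0.38177112 0.39783287] w 0.022972725
mid [0.49451414 0.37516108] grasp38 [0.5317684  0.36766955]
```

View pics/d1.png

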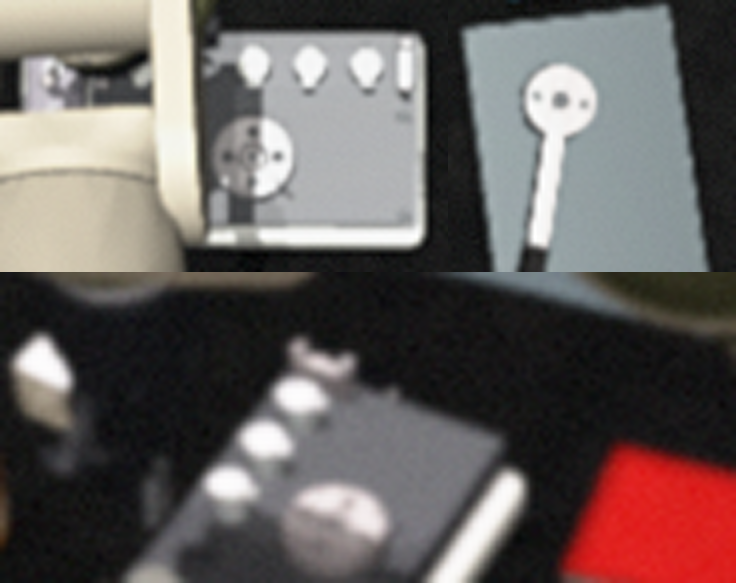

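Three caps read as shut; the fourth is hidden under the arm. The ring holes now line up with the mixer axes, so it is home. The spanner has been knocked askew on its mat: head at crop (560,100), bar at (543,190). I'll mend that after the bar.

Request:
{"name": "drive_tool", "arguments": {
  "offset": [
    [0.331, 0.892, 0],
    [0.331, 0.892, 0],
    [0.331, 0.892, 0],
    [0.331, 0.892, 0],
    [0.331, 0.892, 0],
    [0.331, 0.892, 0],
    [0, 0, 0],
    [0, 0, 0],
    [0, 0, 0],
    [0, 0, 0]
  ],
  "turn": [
    [0, 0, 0],
    [0, 0, 0],
    [0, 0, 0],
    [0, 0, 0],
    [0, 0, 0],
    [0, 0, 0],
    [0, 0, 0.88],
    [0, 0, 0.88],
    [0, 0, 0],
    [0, 0, 0]
  ],
  "hand": [0, 0, 0, 0.6, 0.6, 0.6, 0.6, 0.6, 0.6, 0.6],
  "newtons": 110
}}

```text
time_s: 46.9
position: [0.5273, 0.368, 0.1237]
tool_rot: [[-0.981, 0.196, -0.001], [0.196, 0.981, -0.0], [0.001, -0.001, -1.0]]
ft_force: [-0.4, 0.7, 0.9]
grip_width: 0.0513
gripper_force: 0.0
```

```bash
python3 g.py .5288 .3685 .004 168.6
python3 - <<'E'
from h import *
im=get_image("top");k=8
u0,v0,u1,v1=405,160,470,260
g=cv2.resize(cv2.cvtColor(im[v0:v1,u0:u1],cv2.COLOR_BGR2GRAY),None,fx=k,fy=k,interpolation=cv2.INTER_CUBIC)
m=(g>205).astype(np.uint8)
n,l,st,ce=cv2.connectedComponentsWithStats(m);i=1+st[1:,4].argmax();m=(l==i).astype(np.uint8)
m=cv2.morphologyEx(m,cv2.MORPH_CLOSE,np.ones((25,25)))
h=cv2.morphologyEx(m,cv2.MORPH_OPEN,cv2.getStructuringElement(cv2.MORPH_ELLIPSE,(71,71)))
W=lambda x,y:w("top",u0+(x+.5)/k-.5,v0+(y+.5)/k-.5,.022)[:2]
ys,xs=np.where(h);H=W(xs.mean(),ys.mean());print("head",H,"r",np.sqrt(h.sum()/np.pi)/k*2.67)
b=m&(1-cv2.dilate(h,np.ones((25,25),np.uint8)));ys,xs=np.where(b)
B=np.array([W(x,y) for x,y in zip(xs,ys)]).astype(np.float32)
v=cv2.fitLine(B,cv2.DIST_HUBER,0,.001,.001).ravel();d=v[:2]*-np.sign(v[0]);print("bar yaw",np.degrees(np.arctan2(d[1],d[0])),"centroid",v[2:],"end",B[:,0].min(),"dir head->cen",np.degrees(np.arctan2(*(v[2:]-H)[::-1])))
E
```

```text
t 46.9 P [0.5273 0.368  0.1237] yaw 168.68 tilt [-0.06 -0.03] q [ 24.4  36.   67.7   0.   76.4 -54.3] F [-0.43  0.69  0.9 ] M [-0.05 -0.01  0.02] w 0.0513 g 0.0
off [-0.038  0.023  2.993]
turn 0.013
head [nan nan] r 0.0
bar yaw 169.35362 centroid [ 0.5679341  -0.25507322] end 0.48893508 dir head->cen nan<stdin>:10: RuntimeWarning: Mean of empty slice.
  ret = ret.dtype.type(ret / rcount)
```

Request:
{"name": "drive_tool", "arguments": {
  "offset": [
    [-0.038, 0.023, 0.7],
    [0, 0, 0.7],
    [0, 0, 0.7],
    [0, 0, 0.5],
    [0, 0, 0.25],
    [0, 0, 0.1],
    [0, 0, 0.03],
    [0, 0, 0],
    [0, 0, 0],
    [0, 0, 0]
  ],
  "turn": [
    [0, 0, 0],
    [0, 0, 0],
    [0, 0, 0],
    [0, 0, 0],
    [0, 0, 0],
    [0, 0, 0],
    [0, 0, 0],
    [0, 0, 0],
    [0, 0, 0],
    [0, 0, 0]
  ],
  "hand": [0.6, 0.6, 0.6, 0.6, 0.6, 0.6, 0.6, 0.6, 0, 0]
}}

```text
time_s: 48.2
position: [0.5292, 0.3688, 0.006]
tool_rot: [[-0.98, 0.198, 0.001], [0.198, 0.98, 0.0], [-0.001, 0.0, -1.0]]
ft_force: [-6.9, -3.3, 13.5]
grip_width: 0.0163
gripper_force: 89.7
```

Request:
{"name": "drive_tool", "arguments": {
  "offset": [
    [0, 0, 0],
    [0, 0, 0],
    [0, 0, 0],
    [0, 0, 0],
    [0, 0, 0],
    [0, 0, -0.1],
    [0, 0, -0.2],
    [0, 0, 0],
    [0, 0, 0],
    [0, 0, 0]
  ],
  "turn": [
    [0, 0, 0],
    [0, 0, 0],
    [0, 0, 0],
    [0, 0, 0],
    [0, 0, 0],
    [0, 0, 0],
    [0, 0, 0],
    [0, 0, 0],
    [0, 0, 0],
    [0, 0, 0]
  ],
  "hand": [0, 0, 0, 0, 0, 0, 0, 0, 0, 0]
}}

```text
time_s: 49.45
position: [0.5289, 0.3687, 0.0171]
tool_rot: [[-0.98, 0.198, -0.0], [0.198, 0.98, -0.0], [0.0, -0.0, -1.0]]
ft_force: [-0.0, 0.5, -4.1]
grip_width: 0.0157
gripper_force: 108.0
```

```bash
python3 g.py
```

```text
t 49.45 P [0.5289 0.3687 0.0171] yaw 168.6 tilt [-0.03 -0.01] q [ 24.4  43.   73.5   0.   63.5 -54.2] F [-0.03  0.5  -4.06] M [-0.04  0.05  0.03] w 0.0157 g 108.0
```

Request:
{"name": "drive_tool", "arguments": {
  "offset": [
    [0, 0, -0.3],
    [0, 0, -0.7],
    [0, 0, -0.8],
    [0, 0, -0.8],
    [0, 0, -0.7],
    [0, 0, -0.4],
    [-0.423, -0.956, 0],
    [-0.423, -0.956, 0],
    [-0.423, -0.956, 0],
    [-0.423, -0.956, 0]
  ],
  "turn": [
    [0, 0, 0],
    [0, 0, 0],
    [0, 0, 0],
    [0, 0, 0],
    [0, 0, 0],
    [0, 0, 0],
    [0, 0, 0],
    [0, 0, 0],
    [0, 0, 0],
    [0, 0, 0]
  ],
  "hand": [0, 0, 0, 0, 0, 0, 0, 0, 0, 0]
}}

```text
time_s: 50.7
position: [0.5651, 0.2041, 0.1653]
tool_rot: [[-0.98, 0.198, -0.001], [0.198, 0.98, -0.0], [0.001, -0.0, -1.0]]
ft_force: [0.8, 0.1, -3.6]
grip_width: 0.0162
gripper_force: 108.3
```

Request:
{"name": "drive_tool", "arguments": {
  "offset": [
    [-0.423, -0.956, 0],
    [-0.423, -0.956, 0],
    [-0.423, -0.956, 0],
    [-0.423, -0.956, 0],
    [0, 0, 0],
    [0, 0, 0],
    [0, 0, 0],
    [0, 0, 0],
    [0, 0, 0],
    [0, 0, 0]
  ],
  "turn": [
    [0, 0, 0],
    [0, 0, 0],
    [0, 0, 0],
    [0, 0, 0],
    [0, 0, 0.9],
    [0, 0, 0.9],
    [0, 0, 0.9],
    [0, 0, 0.9],
    [0, 0, 0.9],
    [0, 0, 0.9]
  ],
  "hand": [0, 0, 0, 0, 0, 0, 0, 0, 0, 0]
}}

```text
time_s: 51.95
position: [0.601, 0.0422, 0.1652]
tool_rot: [[-0.72, 0.694, -0.001], [0.694, 0.72, 0.0], [0.001, -0.001, -1.0]]
ft_force: [-0.6, -0.1, -3.5]
grip_width: 0.016
gripper_force: 108.5
```

Request:
{"name": "drive_tool", "arguments": {
  "offset": [
    [0, 0, 0],
    [0, 0, 0],
    [0, 0, 0],
    [0, 0, 0],
    [0, 0, 0],
    [0, 0, 0],
    [0, 0, 0],
    [0, 0, 0],
    [0, 0, 0],
    [0, 0, 0]
  ],
  "turn": [
    [0, 0, 0.9],
    [0, 0, 0.9],
    [0, 0, 0.9],
    [0, 0, 0.9],
    [0, 0, 0.9],
    [0, 0, 0.9],
    [0, 0, 0.9],
    [0, 0, 0.9],
    [0, 0, 0.68],
    [0, 0, 0]
  ],
  "hand": [0, 0, 0, 0, 0, 0, 0, 0, 0, 0]
}}

```text
time_s: 53.2
position: [0.601, 0.0422, 0.1652]
tool_rot: [[0.018, 1.0, -0.001], [1.0, -0.018, 0.0], [0.0, -0.001, -1.0]]
ft_force: [-0.0, -0.3, -4.2]
grip_width: 0.0159
gripper_force: 108.5
```

```bash
python3 g.py .6009 .0419 .1 88.94
python3 - <<'E'
from h import *
im=cv2.imread("pics/top0.png");g=cv2.cvtColor(im,cv2.COLOR_BGR2GRAY)
O=np.array([.5395,.078]);th=np.radians(-1.06);R=np.array([[np.cos(th),-np.sin(th)],[np.sin(th),np.cos(th)]])
for y in(.102,-.102):
    xs=np.arange(.03,.095,.0025);pr=[]
    for x in xs:
        q=p("top",[*(O+R@[x,y]),.083]);pr.append(int(cv2.getRectSubPix(g,(1,1),(float(q[0]),float(q[1])))[0,0]))
    print(y,list(zip((xs*1000).round(1).tolist(),pr)))
s=observe();Rt=s["tool_rot"]
P=s["position"];c=P+.035*Rt[:,0]
cv2.imwrite("pics/d2.png",np.vstack([np.hstack([crop("scene",255,140,365,230,6)])]))
print([((p("scene",c+np.array([0,0,.007])+a*Rt[:,0])-[255,140])*6).round() for a in(-.115,.115)])
E
```

```text
t 53.2 P [0.601  0.0422 0.1652] yaw 88.95 tilt [-0.04  0.01] q [-7.2 30.  71.8  0.  78.3 -6.2] F [-0.01 -0.31 -4.21] M [ 0.05 -0.03 -0.01] w 0.0159 g 108.5
off [-0.007 -0.002  1.631]
turn 0.002
0.102 [(30.0, 160), (32.5, 168), (35.0, 176), (37.5, 173), (40.0, 156), (42.5, 138), (45.0, 155), (47.5, 214), (50.0, 234), (52.5, 240), (55.0, 245), (57.5, 247), (60.0, 246), (62.5, 245), (65.0, 245), (67.5, 246), (70.0, 244), (72.5, 231), (75.0, 210), (77.5, 209), (80.0, 188), (82.5, 123), (85.0, 60), (87.5, 29), (90.0, 21), (92.5, 21)]
-0.102 [(30.0, 165), (32.5, 175), (35.0, 179), (37.5, 160), (40.0, 127), (42.5, 107), (45.0, 135), (47.5, 196), (50.0, 241), (52.5, 249), (55.0, 248), (57.5, 248), (60.0, 247), (62.5, 247), (65.0, 248), (67.5, 248), (70.0, 246), (72.5, 232), (75.0, 223), (77.5, 229), (80.0, 220), (82.5, 169), (85.0, 98), (87.5, 39), (90.0, 16), (92.5, 23)]
[array([406.,  94.]), array([160., 392.])]
```

View pics/d2.png

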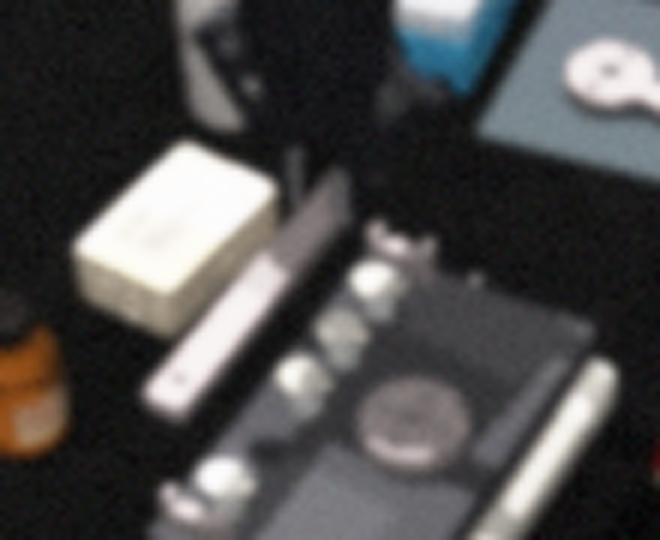

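All four caps are shut, and the bar hangs level and parallel above the forks with its far end at (165,395), as predicted. I'll lower it.

Request:
{"name": "drive_tool", "arguments": {
  "offset": [
    [-0.007, 0.003, 0.6],
    [0, 0, 0.6],
    [0, 0, 0.3],
    [0, 0, 0.1],
    [0, 0, 0.1],
    [0, 0, 0.1],
    [0, 0, 0.1],
    [0, 0, 0],
    [0, 0, 0],
    [0, 0, 0]
  ],
  "turn": [
    [0, 0, 0],
    [0, 0, 0],
    [0, 0, 0],
    [0, 0, 0],
    [0, 0, 0],
    [0, 0, 0],
    [0, 0, 0],
    [0, 0, 0],
    [0, 0, 0],
    [0, 0, 0]
  ],
  "hand": [0, 0, 0, 0, 0, 0, 0, 0, 0, 0]
}}

```text
time_s: 54.5
position: [0.6014, 0.0418, 0.0895]
tool_rot: [[0.019, 1.0, 0.0], [1.0, -0.019, -0.0], [-0.0, 0.0, -1.0]]
ft_force: [0.3, -0.2, -3.7]
grip_width: 0.0158
gripper_force: 108.4
```

```bash
python3 g.py .6012 .0419 .084 88.94
```

```text
t 54.5 P [0.6014 0.0418 0.0895] yaw 88.91 tilt [ 0.02 -0.  ] q [-7.3 34.4 77.4  0.  68.2 -6.2] F [ 0.27 -0.25 -3.71] M [ 0.07  0.03 -0.  ] w 0.0158 g 108.4
off [ 0.002 -0.006  0.139]
turn -0.004
```

Request:
{"name": "drive_tool", "arguments": {
  "offset": [
    [0, 0, 0.05],
    [0, 0, 0.05],
    [0, 0, 0.03],
    [0, 0, 0],
    [0, 0, 0],
    [0, 0, 0],
    [0, 0, 0],
    [0, 0, 0],
    [0, 0, 0],
    [0, 0, 0]
  ],
  "turn": [
    [0, 0, 0],
    [0, 0, 0],
    [0, 0, 0],
    [0, 0, 0],
    [0, 0, 0],
    [0, 0, 0],
    [0, 0, 0],
    [0, 0, 0],
    [0, 0, 0],
    [0, 0, 0]
  ],
  "hand": [0, 0, 0, 0, 0, 0, 0, 0, 0, 0]
}}

```text
time_s: 55.75
position: [0.6014, 0.0419, 0.0852]
tool_rot: [[0.019, 1.0, 0.001], [1.0, -0.019, -0.0], [-0.0, 0.001, -1.0]]
ft_force: [-2.6, 0.1, 5.2]
grip_width: 0.0157
gripper_force: 109.6
```

```bash
python3 g.py .6012 .0419 .084 88.94
```

```text
t 55.75 P [0.6014 0.0419 0.0852] yaw 88.92 tilt [ 0.05 -0.01] q [-7.3 34.7 77.7 -0.  67.6 -6.2] F [-2.61  0.05  5.19] M [ 0.04  0.52 -0.03] w 0.0157 g 109.6
off [ 0.001 -0.004  0.03 ]
turn -0.004
```

Request:
{"name": "drive_tool", "arguments": {
  "offset": [
    [0, 0, 0],
    [0, 0, 0],
    [0, 0, 0],
    [0, 0, 0],
    [0, 0, -0.3],
    [0, 0, -0.7],
    [0, 0, -0.9],
    [-0.9175, -0.165, 0],
    [-0.9175, -0.165, 0],
    [-0.9175, -0.165, 0]
  ],
  "turn": [
    [0, 0, 0],
    [0, 0, 0],
    [0, 0, 0],
    [0, 0, 0],
    [0, 0, 0],
    [0, 0, 0],
    [0, 0, 0],
    [0, 0, 0],
    [0, 0, 0],
    [0, 0, 0]
  ],
  "hand": [0.35, 0.35, 0.35, 0.35, 0.35, 0.35, 0.35, 0.5, 0.5, 0.5]
}}

```text
time_s: 57.0
position: [0.5793, -0.0689, 0.1612]
tool_rot: [[0.019, 1.0, 0.001], [1.0, -0.019, -0.0], [-0.0, 0.001, -1.0]]
ft_force: [-0.9, 0.7, 0.4]
grip_width: 0.0424
gripper_force: 0.0
```

Request:
{"name": "drive_tool", "arguments": {
  "offset": [
    [-0.9175, -0.165, 0],
    [-0.9175, -0.165, 0],
    [-0.9175, -0.165, 0],
    [-0.9175, -0.165, 0],
    [-0.9175, -0.165, 0],
    [0, 0, 0],
    [0, 0, 0],
    [0, 0, 0],
    [0, 0, 0],
    [0, 0, 0]
  ],
  "turn": [
    [0, 0, 0],
    [0, 0, 0],
    [0, 0, 0],
    [0, 0, 0],
    [0, 0, 0],
    [0, 0, -1],
    [0, 0, -1],
    [0, 0, -1],
    [0, 0, -1],
    [0, 0, -1]
  ],
  "hand": [0.5, 0.5, 0.5, 0.5, 0.5, 0.5, 0.5, 0.5, 0.5, 0.5]
}}

```text
time_s: 58.25
position: [0.5431, -0.2508, 0.1611]
tool_rot: [[-0.486, 0.874, 0.001], [0.874, 0.486, -0.001], [-0.001, 0.0, -1.0]]
ft_force: [0.2, 0.2, 0.2]
grip_width: 0.0429
gripper_force: 0.0
```

Request:
{"name": "drive_tool", "arguments": {
  "offset": [
    [0, 0, 0],
    [0, 0, 0],
    [0, 0, 0],
    [0, 0, 0],
    [0, 0, 0],
    [0, 0, 0],
    [0, 0, 0],
    [0, 0, 0],
    [0, 0, 0],
    [0, 0, 0]
  ],
  "turn": [
    [0, 0, -1],
    [0, 0, -1],
    [0, 0, -1],
    [0, 0, -1],
    [0, 0, -1],
    [0, 0, -1],
    [0, 0, -1],
    [0, 0, -1],
    [0, 0, -0.4],
    [0, 0, 0]
  ],
  "hand": [0.5, 0.5, 0.5, 0.5, 0.5, 0.5, 0.5, 0.5, 0.5, 0.5]
}}

```text
time_s: 59.5
position: [0.5431, -0.2508, 0.1609]
tool_rot: [[-0.983, 0.186, 0.001], [0.186, 0.983, -0.001], [-0.001, -0.0, -1.0]]
ft_force: [-0.4, 1.1, -0.3]
grip_width: 0.0425
gripper_force: 0.0
```

```bash
python3 g.py .5431 -.2505 .009 169.35
python3 - <<'E'
from h import *
im=get_image("top");g=cv2.cvtColor(im,cv2.COLOR_BGR2GRAY)
# seated bar: row profile centre & ends in mixer frame, z=.091
O=np.array([.5395,.078]);th=np.radians(-1.06);R=np.array([[np.cos(th),-np.sin(th)],[np.sin(th),np.cos(th)]])
S=lambda x,y,z:int(cv2.getRectSubPix(g,(1,1),tuple(map(float,p("top",[*(O+R@[x,y]),z]))))[0,0])
for y in(.09,.038,-.02,-.06): print(y,[S(x,y,.091) for x in np.arange(.04,.09,.0025)])
print([S(.062,y,.091) for y in np.arange(.104,.13,.002)],[S(.062,y,.091) for y in np.arange(-.104,-.13,-.002)])
# head check
print("head proj",p("top",[.5873,-.2588,.022]))
E
```

```text
t 59.5 P [ 0.5431 -0.2508  0.1609] yaw 169.29 tilt [ 0.04 -0.03] q [ -36.1   29.8   72.9    0.    77.2 -115.4] F [-0.39  1.08 -0.29] M [-0.01 -0.01 -0.01] w 0.0425 g 0.0
off [0.004 0.008 3.798]
turn -0.01
0.09 [176, 172, 150, 110, 94, 147, 228, 248, 247, 245, 246, 247, 247, 219, 176, 161, 146, 103, 49, 17]
0.038 [179, 177, 160, 118, 79, 126, 226, 248, 247, 246, 245, 246, 246, 232, 198, 169, 151, 107, 49, 20]
-0.02 [164, 154, 121, 78, 62, 114, 207, 243, 247, 246, 246, 246, 242, 222, 189, 167, 160, 122, 58, 25]
-0.06 [165, 158, 124, 80, 73, 128, 204, 237, 228, 210, 211, 229, 237, 221, 183, 166, 167, 129, 68, 25]
[211, 230, 242, 246, 247, 245, 238, 225, 215, 207, 201, 197, 210, 218] [145, 147, 181, 207, 198, 124, 46, 15, 15, 25, 25, 26, 26, 25]
head proj [427.61342776 186.00575671]
```

Request:
{"name": "drive_tool", "arguments": {
  "offset": [
    [0, 0, 0.7],
    [0, 0, 0.8],
    [0, 0, 0.8],
    [0, 0, 0.7],
    [0, 0, 0.5],
    [0, 0, 0.2],
    [0, 0, 0.09],
    [0, 0, 0],
    [0, 0, 0],
    [0, 0, 0]
  ],
  "turn": [
    [0, 0, 0],
    [0, 0, 0],
    [0, 0, 0],
    [0, 0, 0],
    [0, 0, 0],
    [0, 0, 0],
    [0, 0, 0],
    [0, 0, 0],
    [0, 0, 0],
    [0, 0, 0]
  ],
  "hand": [0.5, 0.5, 0.5, 0.5, 0.5, 0.5, 0.5, 0.5, 0, 0],
  "newtons": 80
}}

```text
time_s: 60.8
position: [0.5433, -0.2508, 0.0094]
tool_rot: [[-0.983, 0.185, 0.001], [0.185, 0.983, -0.001], [-0.001, -0.0, -1.0]]
ft_force: [-0.8, -0.2, 3.2]
grip_width: 0.0113
gripper_force: 78.1
```

Request:
{"name": "drive_tool", "arguments": {
  "offset": [
    [0, 0, 0],
    [0, 0, 0],
    [0, 0, 0],
    [0, 0, 0],
    [0, 0, 0],
    [0, 0, -0.1],
    [0, 0, -0.15],
    [0, 0, 0],
    [0, 0, 0],
    [0, 0, 0]
  ],
  "turn": [
    [0, 0, 0],
    [0, 0, 0],
    [0, 0, 0],
    [0, 0, 0],
    [0, 0, 0],
    [0, 0, 0],
    [0, 0, 0],
    [0, 0, 0],
    [0, 0, 0],
    [0, 0, 0]
  ],
  "hand": [0, 0, 0, 0, 0, 0, 0, 0, 0, 0]
}}

```text
time_s: 62.05
position: [0.5429, -0.2507, 0.0184]
tool_rot: [[-0.983, 0.185, -0.0], [0.185, 0.983, 0.0], [0.0, 0.0, -1.0]]
ft_force: [1.1, 0.2, -1.4]
grip_width: 0.0117
gripper_force: 78.2
```

```bash
python3 g.py .5458 -.271 .0187 179.3
```

```text
t 62.05 P [ 0.5429 -0.2507  0.0184] yaw 169.31 tilt [-0.02  0.01] q [ -36.1   39.3   82.    -0.    58.8 -115.4] F [ 1.07  0.19 -1.43] M [ 0.02  0.01 -0.01] w 0.0117 g 78.2
off [-0.166 -0.486 -0.008]
turn -1.665
```

Request:
{"name": "drive_tool", "arguments": {
  "offset": [
    [-0.083, -0.243, 0],
    [-0.083, -0.243, 0],
    [0, 0, 0],
    [0, 0, 0],
    [0, 0, 0.1],
    [0, 0, 0.1],
    [0, 0, 0.03],
    [0, 0, 0],
    [0, 0, 0],
    [0, 0, 0]
  ],
  "turn": [
    [0, 0, 0],
    [0, 0, 0],
    [0, 0, -0.83],
    [0, 0, -0.83],
    [0, 0, 0],
    [0, 0, 0],
    [0, 0, 0],
    [0, 0, 0],
    [0, 0, 0],
    [0, 0, 0]
  ],
  "hand": [0, 0, 0, 0, 0, 0, 0, 0, 0, 0]
}}

```text
time_s: 63.3
position: [0.5459, -0.2711, 0.0094]
tool_rot: [[-1.0, 0.013, 0.0], [0.013, 1.0, -0.0], [-0.0, -0.0, -1.0]]
ft_force: [-1.1, -1.4, 0.5]
grip_width: 0.0115
gripper_force: 78.5
```

Request:
{"name": "drive_tool", "arguments": {
  "offset": [
    [0, 0, 0],
    [0, 0, 0],
    [0, 0, 0],
    [0, 0, 0],
    [0, 0, 0],
    [0, 0, -0.2],
    [0, 0, -0.6],
    [0, 0, -0.9],
    [0, 0, -0.9],
    [0, 0, -0.9]
  ],
  "turn": [
    [0, 0, 0],
    [0, 0, 0],
    [0, 0, 0],
    [0, 0, 0],
    [0, 0, 0],
    [0, 0, 0],
    [0, 0, 0],
    [0, 0, 0],
    [0, 0, 0],
    [0, 0, 0]
  ],
  "hand": [0.5, 0.5, 0.5, 0.5, 0.5, 0.5, 0.5, 0.5, 0.5, 0],
  "newtons": 40
}}

```text
time_s: 64.55
position: [0.5458, -0.271, 0.1512]
tool_rot: [[-1.0, 0.013, 0.001], [0.013, 1.0, -0.0], [-0.001, -0.0, -1.0]]
ft_force: [0.5, -0.5, -1.0]
grip_width: 0.0257
gripper_force: 0.0
```

```bash
python3 - <<'E'
O=[.5395,.078]
import numpy as np
th=np.radians(-1.06);R=np.array([[np.cos(th),-np.sin(th)],[np.sin(th),np.cos(th)]])
for m in[(.03,.139),(.0505,.139),(.0735,.139)]: print(m,O+R@m)
E
python3 g.py .5623 .2164 .15
```

```text
(0.03, 0.139) [0.57206629 0.21642123]
(0.0505, 0.139) [0.59256278 0.21604199]
(0.0735, 0.139) [0.61555884 0.2156165 ]
t 64.55 P [ 0.5458 -0.271   0.1512] yaw 179.27 tilt [ 0.03 -0.02] q [ -37.5   31.4   71.8   -0.    76.8 -126.8] F [ 0.48 -0.54 -0.97] M [ 0.    0.01 -0.07] w 0.0257 g 0.0
off [-0.258 12.189  0.026]
```

Request:
{"name": "drive_tool", "arguments": {
  "offset": [
    [-0.02, 0.938, 0],
    [-0.02, 0.938, 0],
    [-0.02, 0.938, 0],
    [-0.02, 0.938, 0],
    [-0.02, 0.938, 0],
    [-0.02, 0.938, 0],
    [-0.02, 0.938, 0],
    [-0.02, 0.938, 0],
    [-0.02, 0.938, 0],
    [-0.02, 0.938, 0]
  ],
  "turn": [
    [0, 0, 0],
    [0, 0, 0],
    [0, 0, 0],
    [0, 0, 0],
    [0, 0, 0],
    [0, 0, 0],
    [0, 0, 0],
    [0, 0, 0],
    [0, 0, 0],
    [0, 0, 0]
  ],
  "hand": [0, 0, 0, 0, 0, 0, 0, 0, 0, 0]
}}

```text
time_s: 65.8
position: [0.5586, 0.1053, 0.1501]
tool_rot: [[-1.0, 0.013, 0.001], [0.013, 1.0, -0.0], [-0.001, 0.0, -1.0]]
ft_force: [0.9, -0.2, -0.2]
grip_width: 0.0001
gripper_force: 0.0
```

Request:
{"name": "drive_tool", "arguments": {
  "offset": [
    [-0.02, 0.938, 0],
    [-0.02, 0.938, 0],
    [-0.02, 0.938, 0],
    [0, 0, 0.5],
    [0, 0, 0.7],
    [0, 0, 0.5],
    [0, 0, 0.3],
    [0, 0, 0],
    [0, 0, 0],
    [0, 0, 0]
  ],
  "turn": [
    [0, 0, 0],
    [0, 0, 0],
    [0, 0, 0],
    [0, 0, 0],
    [0, 0, 0],
    [0, 0, 0],
    [0, 0, 0],
    [0, 0, 0],
    [0, 0, 0],
    [0, 0, 0]
  ],
  "hand": [0, 0, 0, 0, 0, 0, 0, 0, 0, 0]
}}

```text
time_s: 67.05
position: [0.5628, 0.2166, 0.0702]
tool_rot: [[-1.0, 0.013, 0.001], [0.013, 1.0, 0.0], [-0.001, 0.0, -1.0]]
ft_force: [0.9, -0.3, 0.0]
grip_width: -0.0
gripper_force: 0.0
```

```bash
python3 g.py .598 .216 .071
python3 - <<'E'
from h import *
im=get_image("top");k=8
# spanner check: bar columns at two rows, z=.022
g=cv2.cvtColor(im,cv2.COLOR_BGR2GRAY)
for x in(.59,.56,.53,.50):
    ys=np.arange(-.31,-.23,.001);v=np.array([cv2.getRectSubPix(g,(1,1),tuple(map(float,p("top",[x,y,.022]))))[0,0] for y in ys]);m=ys[v>205]
    print(x,m.mean() if len(m) else None,np.ptp(m) if len(m) else None)
E
```

```text
t 67.05 P [0.5628 0.2166 0.0702] yaw 179.28 tilt [0.08 0.01] q [  9.8  35.8  78.6  -0.   65.6 -79.5] F [ 0.89 -0.26  0.02] M [ 0.02 -0.03 -0.05] w -0.0 g 0.0
off [-0.879 -0.005 -0.019]
0.59 -0.2716153846153846 0.04700000000000004
0.56 -0.27049999999999996 0.01100000000000001
0.53 -0.27049999999999996 0.01100000000000001
0.5 -0.26999999999999996 0.01200000000000001
```

The spanner is back on the mat, straight and at its first place. Now I'll push the switch.

Request:
{"name": "drive_tool", "arguments": {
  "offset": [
    [-0.2, 0, 0],
    [-0.2, 0, 0],
    [-0.15, 0, 0],
    [-0.15, 0, 0],
    [-0.1, 0, 0],
    [-0.09, 0, 0],
    [0, 0, 0],
    [0, 0, 0],
    [0, 0, 0],
    [0, 0, 0]
  ],
  "turn": [
    [0, 0, 0],
    [0, 0, 0],
    [0, 0, 0],
    [0, 0, 0],
    [0, 0, 0],
    [0, 0, 0],
    [0, 0, 0],
    [0, 0, 0],
    [0, 0, 0],
    [0, 0, 0]
  ],
  "hand": [0, 0, 0, 0, 0, 0, 0, 0, 0, 0]
}}

```text
time_s: 68.35
position: [0.598, 0.2161, 0.0694]
tool_rot: [[-1.0, 0.013, -0.0], [0.013, 1.0, 0.0], [0.0, 0.0, -1.0]]
ft_force: [-1.4, -0.7, -0.6]
grip_width: -0.0001
gripper_force: 1.0
```

```bash
python3 g.py
```

```text
t 68.35 P [0.598  0.2161 0.0694] yaw 179.27 tilt [-0.  0.] q [  9.2  38.6  72.6   0.   68.8 -80.1] F [-1.4  -0.72 -0.59] M [ 0.01  0.41 -0.03] w -0.0001 g 1.0
```

Request:
{"name": "drive_tool", "arguments": {
  "offset": [
    [-0.03, 0, 0],
    [-0.03, 0, 0],
    [0, 0, 0],
    [0, 0, 0],
    [0, 0, 0],
    [0, 0, 0],
    [0, 0, 0],
    [0, 0, 0],
    [0, 0, 0],
    [0, 0, 0]
  ],
  "turn": [
    [0, 0, 0],
    [0, 0, 0],
    [0, 0, 0],
    [0, 0, 0],
    [0, 0, 0],
    [0, 0, 0],
    [0, 0, 0],
    [0, 0, 0],
    [0, 0, 0],
    [0, 0, 0]
  ],
  "hand": [0, 0, 0, 0, 0, 0, 0, 0, 0, 0]
}}

```text
time_s: 69.6
position: [0.5986, 0.2162, 0.069]
tool_rot: [[-1.0, 0.012, -0.005], [0.012, 1.0, -0.0], [0.005, -0.0, -1.0]]
ft_force: [-10.6, 0.0, 2.5]
grip_width: 0.0
gripper_force: 5.2
```

```bash
python3 g.py
```

```text
t 69.6 P [0.5986 0.2162 0.069 ] yaw 179.3 tilt [-0.28 -0.03] q [  9.2  38.8  72.3   0.   69.2 -80.1] F [-10.65   0.02   2.45] M [-0.1   1.67 -0.01] w 0.0 g 5.2
```

Request:
{"name": "drive_tool", "arguments": {
  "offset": [
    [0.3, 0, 0],
    [0.5, 0, 0],
    [0.5, 0, 0],
    [0, 0, -0.6],
    [0, 0, -0.8],
    [0, 0, -0.8],
    [0.5, 0.8, 0],
    [0.5, 0.8, 0],
    [0.5, 0.8, 0],
    [0, 0, 0]
  ],
  "turn": [
    [0, 0, 0],
    [0, 0, 0],
    [0, 0, 0],
    [0, 0, 0],
    [0, 0, 0],
    [0, 0, 0],
    [0, 0, 0],
    [0, 0, 0],
    [0, 0, 0],
    [0, 0, 0]
  ],
  "hand": [0, 0, 0, 0, 0, 0, 0, 0, 0, 0]
}}

```text
time_s: 70.85
position: [0.4887, 0.3152, 0.1578]
tool_rot: [[-1.0, 0.01, 0.002], [0.01, 1.0, 0.001], [-0.002, 0.001, -1.0]]
ft_force: [0.2, -0.5, 0.4]
grip_width: -0.0004
gripper_force: 0.0
```

```bash
python3 g.py
python3 - <<'E'
from h import *
a=crop("top",245,150,475,270,3)[:, :690];b=crop("scene",255,170,370,260,2)
b=np.hstack([b,np.zeros((180,690-230,3),np.uint8)])
b[:, 240:240+400]=cv2.resize(crop("top",245,163,305,190,6),(400,180))
cv2.imwrite("pics/d3.png",np.vstack([a,b]))
E
```

```text
t 70.85 P [0.4887 0.3152 0.1578] yaw 179.45 tilt [0.1  0.05] q [ 21.2  28.4  76.1   0.   75.4 -68.3] F [ 0.22 -0.5   0.42] M [-0.04 -0.02  0.  ] w -0.0004 g 0.0
```

View pics/d3.png

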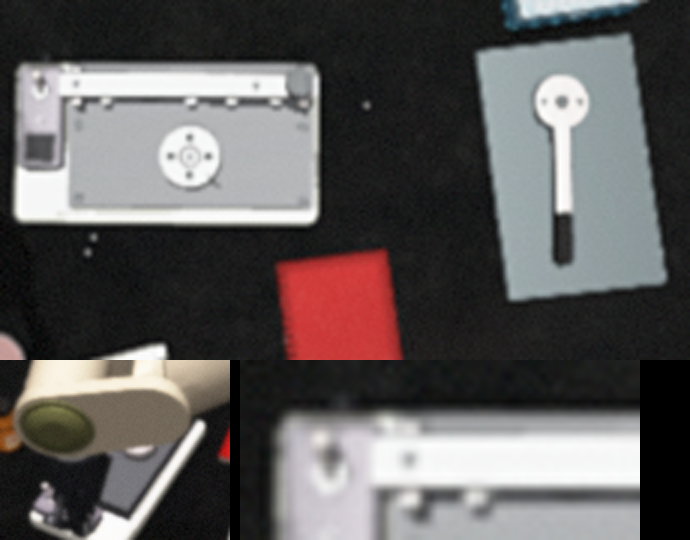

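The bar is seated, the switch lever leans to the rear, the caps are shut, and the spanner lies straight on its mat. One last numeric check of the ring angle before I hand in.

Run:
```python
from h import *
g=np.mean([cv2.cvtColor(get_image("top"),cv2.COLOR_BGR2GRAY).astype(float) for _ in range(6)],0).astype(np.float32)
g0=cv2.cvtColor(cv2.imread("pics/top0.png"),cv2.COLOR_BGR2GRAY).astype(np.float32)
def holes(g,a0):
    C=np.array([.5407,.0786]);r=np.arange(-.005,.0051,.0005);out=[];cs=[]
    for it in range(3):
        cs=[]
        for k in range(4):
            a=np.radians(a0+90*k);h=C+.0172*np.array([np.cos(a),np.sin(a)])
            X,Y=np.meshgrid(h[0]+r,h[1]+r)
            D=np.array([[max(0,225-cv2.getRectSubPix(g,(1,1),tuple(map(float,p("top",[x,y,.078]))))[0,0]) for x,y in zip(*q)] for q in zip(X,Y)])
            D[np.hypot(X-h[0],Y-h[1])>.0055]=0
            cs.append([(D*X).sum()/D.sum(),(D*Y).sum()/D.sum()])
        cs=np.array(cs);C=cs.mean(0);d=cs-C
        e=[(np.degrees(np.arctan2(v[1],v[0]))-90*k+180)%360-180 for k,v in enumerate(d)];a0=np.mean(e)
    return C,np.round(e,2),a0
print(holes(g0,40.4));print(holes(g,-1))
# block front edge for yaw: x where block/housing transition
def edge(y):
    xs=np.arange(-.056,-.034,.0005)
    v=np.array([cv2.getRectSubPix(g,(1,1),tuple(map(float,p("top",[.5395+x,.078+y,.06]))))[0,0] for x in xs]);return xs[np.abs(np.gradient(v)).argmax()]
ys=np.arange(-.1,.101,.01);ex=[edge(y) for y in ys];k=np.polyfit(ys,ex,1);print("front edge yaw",-np.degrees(np.arctan(k[0])))
```

```text
(array([0.54094898, 0.07883   ]), array([40.6 , 40.54, 39.89, 40.1 ]), np.float64(40.28328010224857))
(array([0.54080382, 0.0788926 ]), array([-0.79, -0.81, -0.83, -0.72]), np.float64(-0.7883426448437163))
front edge yaw 3.144386801783015
```

Run:
```python
from h import *
g=np.mean([cv2.cvtColor(get_image("top"),cv2.COLOR_BGR2GRAY).astype(float) for _ in range(4)],0).astype(np.float32)
S=lambda x,y,z:cv2.getRectSubPix(g,(1,1),tuple(map(float,p("top",[x,y,z]))))[0,0]
def fit(f,ts,lo,hi):
    o=[]
    for t in ts:
        s=np.arange(lo,hi,.0005);v=np.array([f(a,t) for a in s]);b=v>120
        o.append(s[np.flatnonzero(b[1:]!=b[:-1])[0]])
    o=np.array(o);k=np.polyfit(ts,o,1);r=o-np.polyval(k,ts);ok=abs(r)<.002;k=np.polyfit(ts[ok],o[ok],1);return np.degrees(np.arctan(k[0])),ok.sum(),abs(r).max()
print("front",-np.array(fit(lambda x,y:S(x,y,.030),np.arange(-.02,.2,.01),.46,.50)))
print("right",fit(lambda y,x:S(x,y,.030),np.arange(.50,.61,.01),-.07,-.01))
```

```text
front [-9.13872675e-01 -2.20000000e+01 -4.42123094e-04]
right (np.float64(-1.0416266760099684), np.int64(11), np.float64(0.0006818181818182001))
```

```bash
python3 -c "
from rig import env
print(env.close_job())"
```

```text
the job is handed in; nothing more can be done
None
```

I handed the job in at about 71 s of the 208 s, with the ring home (within about 0.2° by image), all four caps shut, the bar seated, the spanner flat on its mat (re-laid once after it was knocked askew) and the switch pushed to the rear last; the judge's result was not shown.

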